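Refill and prime the stopper feeder

ROBOT

A 6-joint arm with a two-finger parallel gripper is mounted at the origin on the work surface. World frame = base frame: x ahead of the robot, y to its left, z up, the work surface at z = 0. Lengths are in mm, angles in degrees, forces in N, time in s.
With the tool pointing down it reaches from about 350 to 1000 mm from the base axis. Payload 7.1 kg.
Tool frame: the origin (TCP) lies at the very end of the fingers, on their centre line; the grasp point (between the pads) lies 19 mm behind it (grip_depth is the distance from the TCP to the grasp point, in mm); z points along the fingers, y is the line along which they close (so a half turn about z gives the same grasp; the last joint's range is limited). The gripper opens to 85 mm and grips with 20 to 120 N. Pads are 22 mm wide; open, the fingers measure 114 mm over their backs; the gripper's body (76 mm by 85 mm) begins 54 mm behind the grasp point. The pads swing forward as they close: fully open they stand 13 mm farther back than shut.
Start: joints at [-65.317, 24.242, 93.386, -0, 62.372, -1.089], TCP at [271.755, -562.809, 195.419] pointing down, gripper open.
Joint ranges: [-172.04, 172.04], [-51.8, 120.97], [4.93, 147.93], [-75.15, 255.16], [6.16, 154.13], [-145.62, 145.62]. Speed limits (degrees/s): [136.94, 136.94, 172.46, 180, 180, 180].

INTERFACE

Orientations are given as [roll, pitch, yaw] about the fixed x, y, z axes, in that order (R = Rz(yaw) Ry(pitch) Rx(roll)).
In Python, from station import * gives the robot as it stands. The module is installed in compiled form; this text tells all that it offers.
- The arm moves only by the tool step_arm, never from a script. Its argument "steps" is one flat list of numbers, 6 for each row, row after row: the shift along the tool's x, y, z in mm, then the turn, a rotation vector about the tool's x, y, z in rad. A call has 1 to 12 rows; each row shifts and turns the commanded pose from where the row before left it, along the tool's axes as they then stand; what a row does not reach is not made up. A row lasts 1/10 s, in which the tool goes at most 50 mm and 8.59 degrees, less where a joint would pass 70% of its speed; a pose out of reach is approached as far as the arm can. A call is refused whole if a number of a shift passes 50 or a number of a turn 0.15, either way. A call with a gripper value outside its range is refused whole. "claw" is the finger opening in mm, from 0 to 85.4, set as the call begins (left out, the last holds). The fingers move at their own pace and stop on an object; the grip force is fixed at half the most. Time passes only in rows, so rows that do not move let the fingers close. It gives the time, the measured TCP pose, the force, the opening and the grip force at its end, in the units of the state.
- sense(): the state, without advancing time (a new reading comes with each control period).
- camera(name): name is "scene" or "top"; returns (picture, depth): 400x640x3 uint8, red, green, blue; 400x640 float32, mm along the optical axis (not along the pixel's ray), 0 where there is no reading.
- calibration(name): a dict with "camera_matrix" (3x3 intrinsics, pixels), "dist_coeffs" ([k1, k2, p1, p2, k3] as OpenCV has them; the pictures are not rectified), "pose" (4x4, takes a point from camera to world coordinates). Camera axes: x right, y up, looking along -z (the intrinsics and any distortion apply to the point x, -y, -z); pixel columns grow to the right and rows downward; lengths in mm; the calibration is good to about 2 mm. A picture is of the moment at which its call begins. calibration takes no time and is no camera call.
- job_done(): hands the job in; it is judged then, once.
Trained networks look in the newest picture that a camera, given by its name, has taken for a name from the list of things; names that differ only in an ending like _2 or _b are one class to them, and where a whole thing is asked for, a point or a joint stands for the part that bears it (a point fixed in the world has none). Each returns a list of dicts, best first, with "p" (0 to 1); they miss things now and then, are a little off and sometimes report something else, mostly with a low value. They report only what shows in the picture. A call takes as long as a camera call. They do not tell look-alikes from the thing itself.
- regions_of(camera, name): "mask" (400x640 bool, what is visible of it) and "centre" ([column, row] in pixels, amid what is visible of it).
- landmark_of(camera, name): "centre" ([column, row] in pixels: a listed point, or the origin of a listed thing).
The state is a dict: "time_s": time; "joints": joint angles; "joint_velocities": joint speeds; "effort": joint torques, N m; "ee_pos": TCP position; "eef_rot": TCP orientation; "ft_force": force on the tool from outside, world axes, zero at the start; "torque": the same for the moment, N m; "gripper_width": opening from 0.0 (shut) to 1.0 (fully open); "gripper_force": force on a finger pad.
Only numpy, scipy, OpenCV 4.12 (cv2) and the standard library are available. Lean on these libraries where they do the work, as an engineer would, in place of code of your own. Each camera call takes 0.05 s, during which the arm holds its last target. There are 200 camera calls.

TASK

Refill the stopper feeder: pick up the loading tray by its handle, tip it so that all three rubber stoppers slide off into the feeder's hopper, without touching the stoppers themselves, and stand the empty tray upright on the bench again. Then prime the feeder: draw its sprung plunger out until its pointer is level with the clip on the scale, hold it there for two seconds, and ease it back fully home without letting it snap. Do not shift the clip or disturb the other things on the bench.

Things in the scene. Friction and masses are not known exactly. Their poses are not given: they have to be found in the camera images.
- feeder: stopper feeder, fixed to the bench: white base 180 (x) by 380 (y) by 30 mm high, with an open square aluminium hopper on its right (-y) half and a raked plunger barrel with a scale on its left (+y) half. Origin: centre of the base's underside; z up. A flat steel outlet lip 18 mm high sticks out 40 mm in front (-x) of the base before the hopper
- hopper (a point): centre of the hopper's inner floor, 35 mm above the bench; axes as the feeder's. The hopper is 150 by 150 mm outside, walls 5 mm, 140 by 140 mm inside, rim 95 mm above this point (130 mm above the bench), open on top
- pull_bar (a point): centre of the plunger's pull bar, a black block 80 mm long (y), 14 mm thick (x), 30 mm deep (z) on a 10 mm rod. Its z is the pull direction, raked 28 degrees from vertical to the feeder's front (-x). At home it is 149 mm above the bench, 43 mm past the barrel's end (46 mm wide), 33 mm in front and 80 mm left of the feeder's origin. Grip it across x, tool along -z; the scale is 67 mm off along +y
- plunger (a joint): how far the plunger is drawn out, m: 0 home, 0.09 end of travel. A spring pulls it home: with its weight about 4 N at home, rising 0.8 N per 10 mm (10 N at 75 mm); let go, it snaps back
- pointer (a point): tip of the thin steel pointer rod that sticks out of the +y end of the pull bar, 65 mm from the bar's centre and level with it; axes as pull_bar
- mark (a point): the point level with the middle of the clip, the black slider (34 x 26 x 6 mm) on the steel scale strip beside the plunger; axes as pull_bar. The pointer is level with the clip when point pointer and point mark agree along this z. The strip is 22 mm wide, 4 mm thick, parallel to the rod, 78 mm to its left, and ends 107 mm past the bar's home centre
- clip (a joint): place of the clip on the scale, m: the clip is level with the pointer when joint plunger has this same value. Between 0.045 and 0.075 at the start; held by friction (8 N)
- tray: loading tray, grey plastic, 150 g (varies): floor 160 (x) by 110 (y) mm, 4 mm thick, walls 30 mm high and 4 mm thick on three sides, open at the +x end, where things slide off. Origin: centre of its underside; z up. Flat paddle handle at its -x end
- tray_grip (a point): grip point on the tray's handle, 117 mm behind (-x) and 72 mm above the tray's origin, axes as the tray's. The handle is a flat plate 55 mm wide (y), 12 mm thick, rising from the back wall raked 35 degrees from the tray's z towards its -x; it ends 27 mm past this point. Grip it across its thickness with the tool in line with the rake
- tray_lip (a point): middle of the top edge of the tray floor's open end, 80 mm ahead (+x) of and 4 mm above the tray's origin; axes as the tray's
- stopper0: black rubber stopper, a blunt cone 38 mm across below, 33 mm across above, 34 mm high, about 35 g; standing on the tray at the start. Origin: centre of its wide end. Friction on the tray is about 0.6: it slides at slopes over some 30 to 35 degrees
- stopper1: black rubber stopper, a blunt cone 38 mm across below, 33 mm across above, 34 mm high, about 35 g; standing on the tray at the start. Origin: centre of its wide end. Friction on the tray is about 0.6: it slides at slopes over some 30 to 35 degrees
- stopper2: black rubber stopper, a blunt cone 38 mm across below, 33 mm across above, 34 mm high, about 35 g; standing on the tray at the start. Origin: centre of its wide end. Friction on the tray is about 0.6: it slides at slopes over some 30 to 35 degrees
- bottle: bystander: white plastic bottle, 44 mm across, 110 mm high; origin under its centre
- beaker: bystander: glass cup, 80 mm across, 100 mm high; origin under its centre
- tip_box: bystander: blue pipette-tip box 90 by 120 by 61 mm with rows of small clear tips; origin under its centre
Not all that is in view belongs to the job. Leave any pink look-alike of the stopper2 alone.

How it is judged:
By the outcome, as a careful person would: the job done as asked, in the order asked, and still so for the second after the job is handed in, with the robot touching nothing.
It also fails if it takes over 72 s, if anything falls off the work surface, if the arm or the gripper's body presses on something with over 40 N, if the wrist force passes 120 N, or if a joint passes its speed limit or range.

## Working session

There is one attempt and no reset: what is moved stays moved. The work goes in short steps, Python scripts to look and compute and a tool call to move; the robot and the scene stay as the last step left them, time stands still between calls to the robot, and variables do not carry over. Pictures are saved under pics/ and viewed, at most 10 in all, crops included, and the job is handed in when it is done.

Besides the shell and the picture viewer there is one more tool, called after "Request:" as a command line: name --argument value ..., lists and objects as JSON in quotes. step_arm: Moves the arm, as the interface text tells. Its arguments: {"type":"object","properties":{"steps":{"type":"array","items":{"type":"number"}},"claw":{"type":"number"}},"required":["steps"]}

```bash
mkdir -p pics; cat > h.py <<'E'
from station import *
import numpy as np, cv2
from scipy.spatial.transform import Rotation as R
def ray(cam,px):
    c=calibration(cam); K=np.array(c["camera_matrix"]); P=np.array(c["pose"])
    u=cv2.undistortPoints(np.array([[px]],float),K,np.array(c["dist_coeffs"]))[0,0]
    return P[:3,3], P[:3,:3]@np.array([u[0],-u[1],-1.])
def at_z(cam,px,z):
    o,d=ray(cam,px); return o+d*(z-o[2])/d[2]
def cloud(cam,D,mask):
    v,u=np.nonzero(mask&(D>0)); c=calibration(cam); K=np.array(c["camera_matrix"]); P=np.array(c["pose"])
    if len(u)==0: return np.zeros((0,3))
    n=cv2.undistortPoints(np.c_[u,v].astype(float)[:,None],K,np.array(c["dist_coeffs"]))[:,0]
    d=D[v,u][:,None]; return (np.c_[n[:,0],-n[:,1],-np.ones(len(u))]*d)@P[:3,:3].T+P[:3,3]
def proj(cam,X):
    c=calibration(cam); K=np.array(c["camera_matrix"]); P=np.array(c["pose"])
    q=(np.atleast_2d(X)-P[:3,3])@P[:3,:3]; q=q*[1,-1,-1]
    return cv2.projectPoints(q,np.zeros(3),np.zeros(3),K,np.array(c["dist_coeffs"]))[0][:,0]
def tri(p1,p2):
    o1,d1=ray("scene",p1); o2,d2=ray("top",p2)
    t=np.linalg.lstsq(np.c_[d1,-d2],o2-o1,rcond=None)[0]
    a=o1+d1*t[0]; b=o2+d2*t[1]; return (a+b)/2, np.linalg.norm(a-b)
E
python3 - <<'E'
from h import *
np.set_printoptions(precision=1,suppress=True)
for c in ("scene","top"):
    im,D=camera(c); cv2.imwrite(f"pics/{c}0.png",im[:,:,::-1]); np.save(f"{c}D.npy",D)
    print(c,calibration(c)["pose"])
    for n in ["feeder","hopper","pull_bar","pointer","mark","tray","tray_grip","tray_lip","stopper0","bottle","beaker","tip_box"]:
        L=landmark_of(c,n); print(n,[(np.round(l["centre"]).tolist(),round(l["p"],2)) for l in L[:4]])
E
```

```text
scene [[   0.8   -0.4    0.5 1163.5]
 [   0.6    0.4   -0.7 -696.8]
 [   0.     0.8    0.5  687.9]
 [   0.     0.     0.     1. ]]
feeder [([337.0, 214.0], 0.93), ([182.0, 279.0], 0.54)]
hopper [([315.0, 218.0], 0.58), ([184.0, 281.0], 0.57), ([267.0, 318.0], 0.19)]
pull_bar [([353.0, 164.0], 0.6)]
pointer [([366.0, 160.0], 0.74)]
mark [([365.0, 145.0], 0.47)]
tray [([232.0, 279.0], 0.79), ([316.0, 218.0], 0.35)]
tray_grip [([185.0, 280.0], 0.58), ([350.0, 163.0], 0.21)]
tray_lip [([260.0, 264.0], 0.95), ([221.0, 285.0], 0.43)]
stopper0 [([247.0, 279.0], 0.75), ([221.0, 284.0], 0.74), ([235.0, 272.0], 0.71), ([218.0, 252.0], 0.58)]
bottle [([415.0, 194.0], 0.65)]
beaker [([330.0, 296.0], 0.59)]
tip_box [([264.0, 319.0], 0.74)]
top [[   0.     1.    -0.2  445.5]
 [  -1.     0.    -0.   -15.9]
 [  -0.     0.2    1.  1038.3]
 [   0.     0.     0.     1. ]]
feeder [([269.0, 227.0], 0.69)]
hopper [([306.0, 239.0], 0.78)]
pull_bar [([224.0, 232.0], 0.8), ([189.0, 231.0], 0.17)]
pointer [([200.0, 223.0], 0.82), ([224.0, 233.0], 0.49)]
mark [([187.0, 231.0], 0.66)]
tray [([422.0, 236.0], 0.59)]
tray_grip [([478.0, 242.0], 0.58)]
tray_lip [([396.0, 231.0], 0.88), ([188.0, 233.0], 0.27)]
stopper0 [([411.0, 285.0], 0.66), ([370.0, 235.0], 0.61), ([438.0, 242.0], 0.56), ([416.0, 247.0], 0.52)]
bottle [([433.0, 180.0], 0.62), ([425.0, 239.0], 0.31)]
beaker [([374.0, 158.0], 0.82)]
tip_box [([433.0, 179.0], 0.96)]
```

View pics/scene0.png

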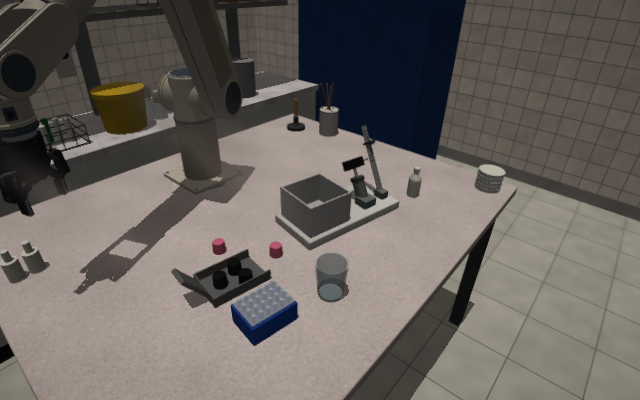

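View pics/top0.png

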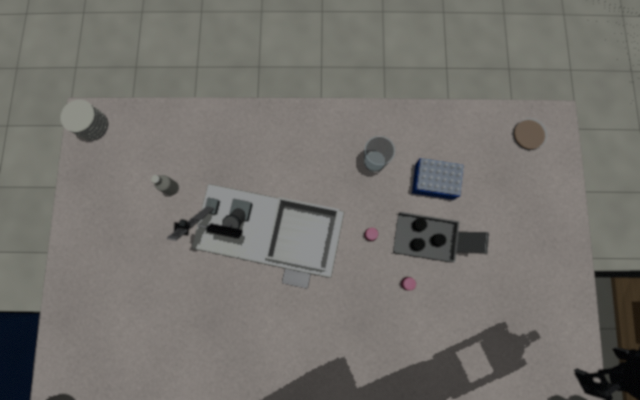

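Scene picture: the tray is at about (232,278), with its open end to the right at (262,264) and its handle at (185,278). It holds three black stoppers at (221,280), (234,268) and (246,276). The pink look-alikes stand off the tray at (219,246) and (276,250). The hopper is at (316,205), the pull bar at (353,163), the scale and clip at (372,150), the beaker at (331,278) and the tip box at (264,312). 
Top picture: the tray is at (427,237), with its handle to the right at (475,242). The pink ones are at (371,234) and (408,284), the hopper at (303,238), and the pull bar at (225,231).

```bash
python3 - <<'E'
from h import *
np.set_printoptions(precision=1,suppress=True)
K=calibration("top")["camera_matrix"]; print(K, calibration("top")["dist_coeffs"])
out={}
for c in ("scene","top"):
    im,D=camera(c)
    for n in ["feeder","tray","bottle","beaker","tip_box","stopper0"]:
        for l in regions_of(c,n)[:5]:
            if l["p"]<.4: continue
            P=cloud(c,D,l["mask"]); out[f"{c}_{n}_{np.round(l['centre'])}"]=P
            if len(P)==0: print(c,n,"nodepth");continue
            print(c,n,round(l["p"],2),np.round(l["centre"]),len(P),"med",np.median(P,0),"p2",np.percentile(P,2,axis=0),"p98",np.percentile(P,98,axis=0))
            if n in("tray","feeder"):
                for lo,hi in ((24,42),(20,40),(115,140)):
                    q=P[(P[:,2]>lo)&(P[:,2]<hi)]
                    if len(q)>20: print("   z",lo,hi,len(q),cv2.minAreaRect(q[:,:2].astype(np.float32)))
np.savez("clouds.npz",**out)
for n,p,q in [("feeder",(337,214),(269,227)),("hopper",(315,218),(306,239)),("pull_bar",(353,164),(224,232)),("pointer",(366,160),(200,223)),("mark",(365,145),(187,231)),("tray",(232,279),(422,236)),("grip",(185,280),(478,242)),("lip",(260,264),(396,231)),("bottle",(415,194),(162,185))]:
    print(n,*tri(p,q))
E
```

```text
[[381.2   0.  319.4]
 [  0.  381.2 208.4]
 [  0.    0.    1. ]] [-0.  0.  0.  0.  0.]
scene feeder 0.58 [330. 203.] 6424 med [584.9  74.2  63.5] p2 [456.8 -61.4   3.6] p98 [667.2 299.8 175.7]
   z 24 42 1620 ((559.22021484375, 130.7568359375), (381.9305419921875, 183.96072387695312), 78.97200775146484)
   z 20 40 1670 ((560.0316162109375, 130.693359375), (382.1468505859375, 184.3905792236328), 79.2513427734375)
   z 115 140 839 ((558.1777954101562, 127.65362548828125), (347.02471923828125, 155.3162841796875), 78.43502044677734)
scene tray 0.68 [228. 276.] 2157 med [ 549.5 -322.    13.3] p2 [ 482.  -422.7   -0.6] p98 [ 607.4 -210.5   93.7]
   z 24 42 429 ((543.5313720703125, -301.8417053222656), (178.56491088867188, 114.38069152832031), 81.88948059082031)
   z 20 40 560 ((543.5313720703125, -301.8417053222656), (178.56491088867188, 114.38069152832031), 81.88948059082031)
scene bottle 0.88 [414. 183.] 284 med [681.3 396.1  54. ] p2 [660.7 386.8   9.2] p98 [696.6 412.1 109.4]
scene beaker 0.56 [331. 275.] 1350 med [ 763.1 -170.9   68.2] p2 [ 722.6 -196.5    5.2] p98 [ 795.3 -123.5  100.
[... 2106 characters left out ...]
 37.5] p2 [ 505.7 -280.2   16.9] p98 [ 537.2 -250.8   41.4]
top stopper0 0.53 [439. 242.] 177 med [ 532.4 -318.7   37.2] p2 [ 517.2 -338.3   11.1] p98 [ 548.3 -306.    41.2]
top stopper0 0.42 [369. 237.] 152 med [ 546.2 -141.9   33.4] p2 [ 530.7 -157.7    6.8] p98 [ 562.4 -126.1   37.8]
feeder [561.4 128.2   4.8] 12.320735986441983
hopper [535.6  33.   24. ] 8.426683065701052
pull_bar [537.7 220.1 142.6] 2.5380768621618506
pointer [555.4 275.3 144.4] 5.26399959137934
mark [533.3 291.7 185.8] 1.0153141699906427
tray [ 543.5 -288.1    1. ] 7.935664217023507
grip [ 525.9 -407.8   71.1] 2.0707601470115735
lip [ 558.7 -211.5   11. ] 2.3415563246894178
bottle [679.2 438.6  -7.6] 11.031250404539133
```

```bash
cat >> h.py <<'E'
def T(p,Rm):
    M=np.eye(4); M[:3,:3]=Rm; M[:3,3]=p; return M
def cur():
    s=sense(); return T(s["ee_pos"],R.from_euler("xyz",s["eef_rot"],degrees=True).as_matrix())
def rows(A,B,n=None):
    """equal rows that take pose A to pose B"""
    M=np.linalg.inv(A)@B; rv=R.from_matrix(M[:3,:3]).as_rotvec(); a=np.linalg.norm(rv)
    n=n or int(np.ceil(max(a/.13,np.linalg.norm(M[:3,3])/35,1)))
    S=sum(R.from_rotvec(rv/n*k).as_matrix() for k in range(n))
    d=np.linalg.solve(S,M[:3,3]); print(n,"rows of",np.round(d,1).tolist()+np.round(rv/n,4).tolist())
def yawT(x,y,z,yaw,tilt=0):
    "tray-like frame: yaw, then nose-down tilt"
    return T([x,y,z],R.from_euler("ZY",[yaw,tilt],degrees=True).as_matrix())
a=np.radians(35); g=np.array([np.sin(a),0,-np.cos(a)])
GR=np.c_[np.cross([np.cos(a),0,np.sin(a)],g),[np.cos(a),0,np.sin(a)],g]  # tool axes in tray
GT=T(np.array([-117,0,72])+19*g,GR)
FLIP=T([0,0,0],np.diag([-1.,-1,1]))
TRAY=yawT(543.5,-292,0,81)
FEED=yawT(558,132,0,-11.1)
b=np.radians(28); d=np.array([-np.sin(b),0,np.cos(b)])
BAR=FEED@T([-33,80,149],np.c_[[np.cos(b),0,np.sin(b)],[0,1,0],d])
BT=T([0,0,-19],np.c_[[0,1,0],[1,0,0],[0,0,-1]])   # tool in bar
def back(M,mm): return M@T([0,0,-mm],np.eye(3))
E
python3 - <<'E'
from h import *
np.set_printoptions(precision=1,suppress=True)
s=sense(); print(s["time_s"],s["ee_pos"],s["eef_rot"]); C=cur()
print(np.linalg.det(GR),np.linalg.det(BT[:3,:3]))
for f in (np.eye(4),FLIP):
    G=TRAY@GT@f; print(G[:3,3]); rows(C,back(G,110))
rows(back(G,110),G)
print("side bottles",at_z("scene",(12,275),0),at_z("scene",(33,265),0))
L=(FEED@[0,-95,35,1])[:3]; print("hopper",L)
# check model against pictures
for n,X in [("grip",TRAY@[-117,0,72,1]),("lip",TRAY@[80,0,4,1]),("bar",BAR[:,3]),("hop",FEED@[0,-95,35,1])]: print(n,proj("scene",X[:3]),proj("top",X[:3]))
E
```

```text
2.0 [ 271.8 -562.8  195.4] [-180.    -0.    25.8]
0.9999999999999999 1.0
[ 526.9 -396.8   56.4]
20 rows of [4.6, 15.3, 7.9, -0.012, 0.0384, -0.1217]
[ 526.9 -396.8   56.4]
8 rows of [32.6, -5.2, 8.9, 0.074, 0.0232, 0.0735]
4 rows of [0.0, 0.0, 27.5, 0.0, -0.0, -0.0]
side bottles [  99.7 -679.2    0. ] [  97.8 -626.1    0. ]
hopper [539.7  38.8  35. ]
grip [[184.4 279.5]] [[477.7 242. ]]
lip [[258.7 265.8]] [[395.7 232. ]]
bar [[353.  162.9]] [[224.4 229.9]]
hop [[315.9 214.9]] [[302.5 235.9]]
```

Request:
step_arm --steps '[32.6,-5.2,8.9,0.074,0.0232,0.0735,32.6,-5.2,8.9,0.074,0.0232,0.0735,32.6,-5.2,8.9,0.074,0.0232,0.0735,32.6,-5.2,8.9,0.074,0.0232,0.0735,32.6,-5.2,8.9,0.074,0.0232,0.0735,32.6,-5.2,8.9,0.074,0.0232,0.0735,32.6,-5.2,8.9,0.074,0.0232,0.0735,32.6,-5.2,8.9,0.074,0.0232,0.0735,0,0,0,0,0,0,0,0,0,0,0,0]' --claw 60

```text
time_s: 3.0
ee_pos: [516.7, -458.8, 145.5]
eef_rot: [-145.0, 0.1, -8.9]
ft_force: [-0.3, 0.2, -0.0]
gripper_width: 0.704
gripper_force: 0.0
```

```bash
python3 - <<'E'
from h import *
C=cur(); print(sense()["time_s"],C.round(2)[:3,3]); G=TRAY@GT@FLIP
rows(C,back(G,60),3); rows(back(G,60),G,4); rows(C,G,5)
im,D=camera("scene"); p=im[200:340,120:320]; cv2.imwrite("pics/g1.png",cv2.resize(p,None,fx=4,fy=4)[:,:,::-1])
for c in("scene","top"):
    if c=="top": camera("top")
    for n in("tray_grip","tray_lip"): print(c,n,[(np.round(l["centre"],1).tolist(),round(l["p"],2)) for l in landmark_of(c,n)[:2]])
E
```

```text
3.0 [ 516.67 -458.76  145.5 ]
3 rows of [0.2, -0.1, 16.3, -0.0002, 0.0005, 0.0001]
4 rows of [0.0, 0.0, 15.0, 0.0, -0.0, -0.0]
5 rows of [0.1, -0.1, 21.8, -0.0001, 0.0003, 0.0001]
scene tray_grip [([184.4, 278.8], 0.76)]
scene tray_lip [([260.8, 265.5], 0.75)]
top tray_grip [([476.2, 239.9], 0.74)]
top tray_lip [([396.0, 233.2], 0.97)]
```

View pics/g1.png

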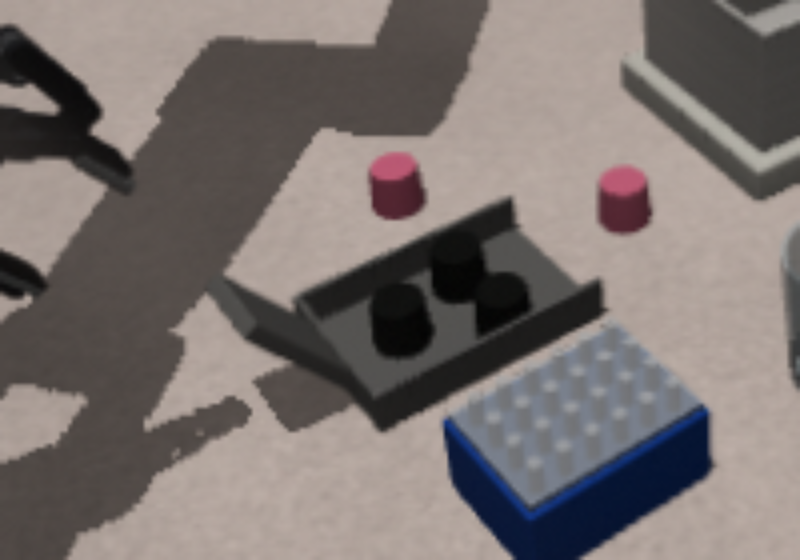

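The enlarged crop shows the tray with the three black stoppers at crop (400,320), (457,265) and (500,300). The two pink look-alikes stand outside it at (395,185) and (623,198). The open fingers, with tips at (125,185) and (40,285), straddle the line of the handle, whose end is at (235,305). I'll advance and close.

Request:
step_arm --steps '[0,0,22,0,0,0,0,0,22,0,0,0,0,0,22,0,0,0,0,0,22,0,0,0,0,0,21,0,0,0,0,0,0,0,0,0]'

```text
time_s: 3.9
ee_pos: [525.6, -394.8, 55.8]
eef_rot: [-144.8, 0.2, -9.0]
ft_force: [-0.2, 0.5, 0.6]
gripper_width: 0.705
gripper_force: 0.0
```

Request:
step_arm --steps '[0,0,0,0,0,0,0,0,0,0,0,0,0,0,0,0,0,0,0,0,0,0,0,0,0,0,0,0,0,0,0,0,0,0,0,0,0,0,0,0,0,0,0,0,0,0,0,0]' --claw 0

```text
time_s: 4.7
ee_pos: [527.2, -398.4, 58.9]
eef_rot: [-145.0, -0.1, -9.0]
ft_force: [-0.7, -1.4, 6.2]
gripper_width: 0.113
gripper_force: 58.9
```

```bash
python3 - <<'E'
from h import *
s=sense(); print(s["time_s"],s["ee_pos"],s["eef_rot"],s["gripper_width"],s["gripper_force"],s["ft_force"])
C=cur(); im,D=camera("top")
ls=regions_of("top","tray"); 
im2,D2=camera("scene"); l2=landmark_of("scene","tray_lip"); print(l2[:1]); print([l["centre"] for l in landmark_of("top","tray_lip")[:1]])
X=TRAY@[80,0,4,1]; print(proj("scene",X[:3]),proj("top",X[:3]))
cv2.imwrite("pics/g2.png",cv2.resize(im2[200:340,120:320],None,fx=4,fy=4)[:,:,::-1])
np.save("grasp.npy",np.linalg.inv(TRAY)@C)
# plan: lift, then poses by tray lip
g=np.linalg.inv(TRAY)@C
up=lambda M,z: T([0,0,z],np.eye(3))@M
rows(C,up(C,20)); rows(up(C,20),up(C,150))
def lip(px,py,pz,yaw,tilt): return yawT(0,0,0,yaw,tilt)@np.eye(4), 
def byLip(P,yaw,tilt):
    M=yawT(0,0,0,yaw,tilt); M[:3,3]=np.array(P)-M[:3,:3]@[80,0,4]; return M@g
fy=FEED[:3,1]; H=(FEED@[0,-95,35,1])[:3]
P=H-fy*45; P[2]=165; P2=P.copy(); P2[2]=145
A0=up(C,150); A1=byLip(P,79,0); A2=byLip(P,79,20); A3=byLip(P2,79,50)
print(P,A1[:3,3],A2[:3,3],A3[:3,3])
rows(A0,A1); rows(A1,A2); rows(A2,A3)
E
```

```text
4.7 [ 527.20709016 -398.36137415   58.86799773] [-1.45046043e+02 -1.06797088e-01 -9.04899306e+00] 0.11288216707802642 58.90585005283356 [-0.7481588  -1.36206512  6.15609055]
[{'centre': [259.3, 265.0], 'p': 0.88}]
[[396.6, 230.7]]
[[258.65436448 265.79900317]] [[395.73604971 231.96219933]]
1 rows of [0.0, -11.5, -16.4, -0.0, 0.0, 0.0]
4 rows of [0.1, -18.6, -26.6, -0.0, 0.0, 0.0]
[531.04692469  -5.38097296 165.        ] [ 495.78726199 -189.63911495  219.86799773] [ 501.52673259 -160.11209842  280.72225781] [516.59395363 -82.59796591 323.97891358]
7 rows of [-9.5, -24.4, 15.1, -0.0, 0.0029, 0.0041]
3 rows of [0.0, -18.5, -13.2, -0.1164, -0.0, -0.0002]
5 rows of [0.0, -16.4, -7.9, -0.1047, -0.0, -0.0002]
```

View pics/g2.png

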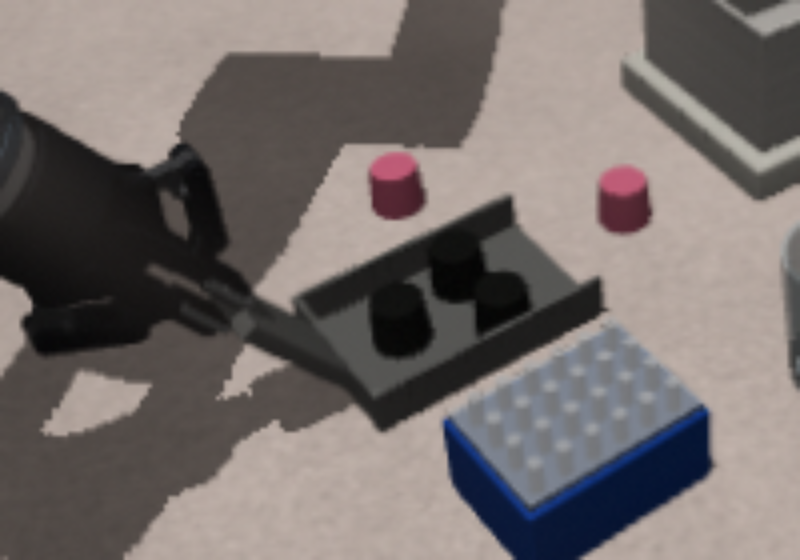

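The tray is gripped: the fingers close on the handle at crop (230,310), and the stoppers and tray haven't moved. I'll lift it level and carry it over.

Request:
step_arm --steps '[0,-5.7,-8.2,0,0,0,0,-11.5,-16.4,0,0,0,0,-14.3,-20.5,0,0,0,0,-14.3,-20.5,0,0,0,0,-14.3,-20.5,0,0,0,0,-11.5,-16.4,0,0,0,0,-8.6,-12.3,0,0,0,0,-5.7,-8.2,0,0,0,0,0,0,0,0,0]'

```text
time_s: 5.85
ee_pos: [527.1, -397.9, 208.9]
eef_rot: [-145.1, -0.1, -9.0]
ft_force: [0.3, 0.2, -2.4]
gripper_width: 0.115
gripper_force: 58.9
```

Request:
step_arm --steps '[-3.8,-9.8,6,0,0.002,0.003,-7.6,-19.5,12.1,0,0.002,0.003,-9.5,-24.4,15.1,0,0.002,0.003,-9.5,-24.4,15.1,0,0.002,0.003,-9.5,-24.4,15.1,0,0.002,0.003,-9.5,-24.4,15.1,0,0.002,0.003,-7.6,-19.5,12.1,0,0.002,0.003,-5.7,-14.6,9.1,0,0.002,0.003,-2.9,-7.3,4.5,0,0.002,0.003,-1,-2.4,1.5,0,0.002,0.003,0,0,0,0,0,0]'

```text
time_s: 6.95
ee_pos: [495.2, -188.5, 218.5]
eef_rot: [-145.0, 0.1, -11.1]
ft_force: [1.1, 0.1, -3.5]
gripper_width: 0.11
gripper_force: 58.9
```

```bash
cat >> h.py <<'E'
def byLip(P,yaw,tilt):
    M=yawT(0,0,0,yaw,tilt); M[:3,3]=np.array(P)-M[:3,:3]@[80,0,4]; return M@np.load("grasp.npy")
def lipNow():
    M=cur()@np.linalg.inv(np.load("grasp.npy")); e=R.from_matrix(M[:3,:3]).as_euler("ZYX",degrees=True)
    return (M@[80,0,4,1])[:3].round(1),e.round(1)
E
python3 - <<'E'
from h import *
s=sense(); print(s["time_s"],s["ft_force"],s["gripper_width"],s["joints"]); print(lipNow())
for c in("scene","top"):
    im,D=camera(c); print(c,[(np.round(l["centre"],1).tolist(),round(l["p"],2)) for l in landmark_of(c,"tray_lip")[:2]],proj(c,lipNow()[0]))
    cv2.imwrite(f"pics/c_{c}.png",cv2.resize(im[100:300,180:480] if c=="scene" else im[130:330,220:520],None,fx=2.5,fy=2.5)[:,:,::-1])
a=cv2.imread("pics/c_scene.png");b=cv2.imread("pics/c_top.png"); cv2.imwrite("pics/c.png",cv2.resize(np.vstack([a,b]),(450,600)))
E
```

```text
6.95 [ 1.10161825  0.0844594  -3.46682536] 0.10971185853241759 [-40.68149315  24.28664337  99.04709706  30.67420842  77.72811986
  48.08633177]
(array([530.4,  -4.2, 163.9]), array([79. , -0.1,  0.2]))
scene [([300.4, 183.1], 0.94)] [[304.24287333 182.47461698]]
top [] [[318.58732386 234.64393939]]
```

View pics/c.png

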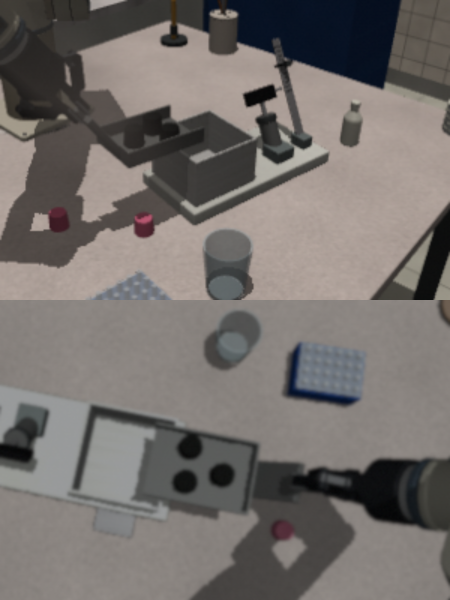

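The tray is level above the hopper: the lip is at about (140,450) in the top half, inside the near wall, with all three stoppers aboard. Now I'll tip it about the lip.

```bash
python3 - <<'E'
from h import *
fy=FEED[:3,1]; H=(FEED@[0,-95,35,1])[:3]
P=H-fy*45; P[2]=160; P2=P.copy(); P2[2]=142
A2=byLip(P,79,20); A3=byLip(P2,79,50)
rows(cur(),A2,6); rows(A2,A3,10); print(A3[:3,3])
E
```

```text
6 rows of [0.0, -8.8, -6.3, -0.0583, 0.0003, -0.0005]
10 rows of [0.0, -8.1, -4.4, -0.0524, -0.0, -0.0001]
[516.59395363 -82.59796591 320.97891358]
```

Request:
step_arm --steps '[0,-8.8,-6.3,-0.058,0,0,0,-8.8,-6.3,-0.058,0,0,0,-8.8,-6.3,-0.058,0,0,0,-8.8,-6.3,-0.058,0,0,0,-8.8,-6.3,-0.058,0,0,0,-8.8,-6.3,-0.058,0,0]'

```text
time_s: 7.75
ee_pos: [501.2, -159.4, 276.6]
eef_rot: [-165.0, 0.0, -11.1]
ft_force: [-0.4, 0.6, -3.0]
gripper_width: 0.11
gripper_force: 58.8
```

Request:
step_arm --steps '[0,-8.1,-4.4,-0.052,0,0,0,-8.1,-4.4,-0.052,0,0,0,-8.1,-4.4,-0.052,0,0,0,-8.1,-4.4,-0.052,0,0,0,-8.1,-4.4,-0.052,0,0,0,-8.1,-4.4,-0.052,0,0,0,-8.1,-4.4,-0.052,0,0,0,-8.1,-4.4,-0.052,0,0,0,-8.1,-4.4,-0.052,0,0,0,-8.1,-4.4,-0.052,0,0,0,0,0,0,0,0,0,0,0,0,0,0]'

```text
time_s: 8.95
ee_pos: [516.3, -81.5, 321.7]
eef_rot: [165.4, 0.1, -11.1]
ft_force: [0.5, -0.5, -1.1]
gripper_width: 0.113
gripper_force: 59.0
```

Request:
step_arm --steps '[0,0,0,0,0,0,0,0,0,0,0,0,0,0,0,0,0,0,0,0,0,0,0,0,0,0,0,0,0,0]'

```text
time_s: 9.45
ee_pos: [516.3, -82.1, 321.9]
eef_rot: [165.3, 0.0, -11.1]
ft_force: [0.2, -0.6, -1.4]
gripper_width: 0.112
gripper_force: 59.0
```

```bash
python3 - <<'E'
from h import *
s=sense(); print(s["time_s"],s["ft_force"],s["gripper_width"]); print(lipNow())
for c in("scene","top"):
    im,D=camera(c)
    for l in regions_of(c,"stopper0"):
        P=cloud(c,D,l["mask"]); print(c,round(l["p"],2),np.round(l["centre"]),np.median(P,0).round() if len(P) else None, im[l["mask"]].mean(0).round())
    cv2.imwrite(f"pics/d_{c}.png",cv2.resize(im[100:300,180:480] if c=="scene" else im[130:330,220:520],None,fx=2.5,fy=2.5)[:,:,::-1])
a=cv2.imread("pics/d_scene.png");b=cv2.imread("pics/d_top.png"); cv2.imwrite("pics/d.png",cv2.resize(np.vstack([a,b]),(450,600)))
E
```

```text
9.45 [ 0.19862106 -0.64436802 -1.37810811] 0.1117017193242521
(array([530.7,  -3.8, 143.4]), array([79. , 49.7,  0.2]))
scene 0.7 [274. 250.] [ 559. -153.   24.] [112.  57.  70.]
scene 0.53 [218. 245.] [ 431. -245.   23.] [112.  60.  72.]
scene 0.43 [320. 199.] [522.  80.  68.] [20. 20. 19.]
top 0.49 [300. 235.] [543.  41.  67.] [28. 29. 28.]
top 0.48 [284. 244.] [520.  81.  69.] [16. 17. 16.]
top 0.48 [408. 285.] [ 418. -236.   33.] [126.  89. 102.]
```

View pics/d.png

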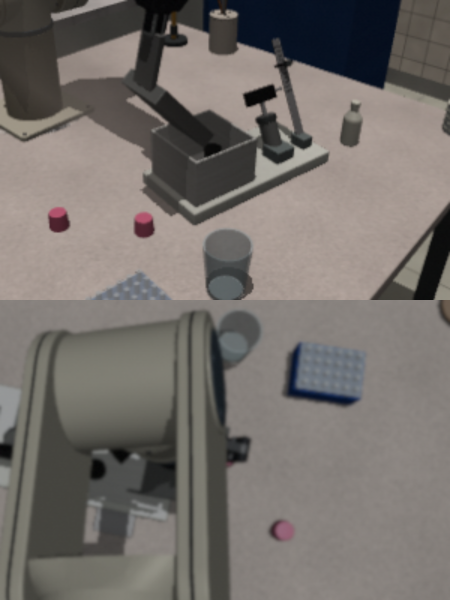

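The stoppers have left the tray: the wrist force fell from 3.4 to 1.4 N, and dark stoppers now show in the hopper at (213,150). Next I'll untip, carry the tray back and set it down.

```bash
python3 - <<'E'
from h import *
g=np.load("grasp.npy"); C=TRAY@g; U=lambda z:T([0,0,z],np.eye(3))@C
fy=FEED[:3,1]; H=(FEED@[0,-95,35,1])[:3]
P=H-fy*45; P[2]=175
A1=byLip(P,79,0); rows(cur(),A1,10); rows(A1,U(150),9); print(C[:3,3])
E
```

```text
10 rows of [0.0, 12.5, 7.9, 0.0867, 0.0003, -0.0001]
9 rows of [7.5, 19.6, -10.8, 0.0, -0.0022, -0.0032]
[ 527.20709016 -398.36137415   58.86799773]
```

Request:
step_arm --steps '[0,12.5,7.9,0.087,0,0,0,12.5,7.9,0.087,0,0,0,12.5,7.9,0.087,0,0,0,12.5,7.9,0.087,0,0,0,12.5,7.9,0.087,0,0,0,12.5,7.9,0.087,0,0,0,12.5,7.9,0.087,0,0,0,12.5,7.9,0.087,0,0,0,12.5,7.9,0.087,0,0,0,12.5,7.9,0.087,0,0]'

```text
time_s: 10.65
ee_pos: [495.4, -190.7, 229.7]
eef_rot: [-144.8, -0.1, -11.1]
ft_force: [0.1, 0.8, -0.9]
gripper_width: 0.113
gripper_force: 59.0
```

Request:
step_arm --steps '[7.5,19.6,-10.8,0,-0.002,-0.003,7.5,19.6,-10.8,0,-0.002,-0.003,7.5,19.6,-10.8,0,-0.002,-0.003,7.5,19.6,-10.8,0,-0.002,-0.003,7.5,19.6,-10.8,0,-0.002,-0.003,7.5,19.6,-10.8,0,-0.002,-0.003,7.5,19.6,-10.8,0,-0.002,-0.003,7.5,19.6,-10.8,0,-0.002,-0.003,7.5,19.6,-10.8,0,-0.002,-0.003,0,0,0,0,0,0]'

```text
time_s: 11.65
ee_pos: [526.1, -401.4, 206.5]
eef_rot: [-145.0, -0.0, -9.3]
ft_force: [-1.0, 0.7, -1.6]
gripper_width: 0.115
gripper_force: 59.1
```

Request:
step_arm --steps '[0,11.5,16.4,0,0,0,0,14.3,20.5,0,0,0,0,14.3,20.5,0,0,0,0,14.3,20.5,0,0,0,0,11.5,16.4,0,0,0,0,6.9,9.8,0,0,0,0,4,5.7,0,0,0,0,0,0,0,0,0,0,0,0,0,0,0]'

```text
time_s: 12.55
ee_pos: [526.4, -398.6, 74.5]
eef_rot: [-144.9, -0.1, -9.2]
ft_force: [-0.0, -0.0, -1.0]
gripper_width: 0.114
gripper_force: 59.0
```

```bash
python3 - <<'E'
from h import *
s=sense(); print(s["time_s"],s["ft_force"],s["ee_pos"]); print(lipNow())
C=TRAY@np.load("grasp.npy"); print((cur()@np.linalg.inv(np.load("grasp.npy")))[:3,3]); rows(cur(),C,4)
E
```

```text
12.55 [-0.01172129 -0.00500477 -1.03750515] [ 526.42474018 -398.57448294   74.53807061]
(array([ 555.8, -213.2,   20.1]), array([80.8, -0.1,  0. ]))
[ 543.03513135 -292.12078749   15.92623214]
4 rows of [0.2, 2.2, 3.3, -0.0006, -0.0003, -0.0007]
```

Request:
step_arm --steps '[0,2.2,3.2,0,0,0,0,2.2,3.2,0,0,0,0,2.2,3.2,0,0,0,0,1.7,2.4,0,0,0,0,0,0,0,0,0,0,0,0,0,0,0]'

```text
time_s: 13.15
ee_pos: [525.9, -398.3, 59.4]
eef_rot: [-144.9, -0.0, -9.2]
ft_force: [-1.6, -0.8, 2.1]
gripper_width: 0.112
gripper_force: 59.5
```

Request:
step_arm --steps '[0,0,0,0,0,0,0,0,0,0,0,0,0,0,0,0,0,0,0,0,0,0,0,0,0,0,0,0,0,0]' --claw 55

```text
time_s: 13.65
ee_pos: [526.0, -398.0, 59.1]
eef_rot: [-144.9, -0.0, -9.2]
ft_force: [-0.5, -0.5, -0.5]
gripper_width: 0.641
gripper_force: 0.0
```

Request:
step_arm --steps '[0,0,-15,0,0,0,0,0,-25,0,0,0,0,0,-30,0,0,0,0,0,-30,0,0,0,0,0,-30,0,0,0,0,0,-30,0,0,0,0,0,-30,0,0,0,0,0,-30,0,0,0,0,0,0,0,0,0]'

```text
time_s: 14.55
ee_pos: [505.8, -527.0, 244.1]
eef_rot: [-145.2, -0.3, -9.3]
ft_force: [0.6, 1.4, -0.3]
gripper_width: 0.64
gripper_force: 0.0
```

```bash
python3 - <<'E'
from h import *
np.set_printoptions(precision=1,suppress=True)
s=sense(); print(s["time_s"],s["ft_force"],s["ee_pos"],s["joints"]); C=cur()
o={}
for c in("scene","top"):
    im,D=camera(c)
    for n in ("tray_grip","tray_lip","pull_bar","pointer","mark"):
        L=landmark_of(c,n); o[c,n]=L; print(c,n,[(np.round(l["centre"],1).tolist(),round(l["p"],2)) for l in L[:2]])
    for l in regions_of(c,"stopper0"):
        P=cloud(c,D,l["mask"]); print(c,round(l["p"],2),np.round(l["centre"]),np.median(P,0).round() if len(P) else None, im[l["mask"]].mean(0).round())
    cv2.imwrite(f"pics/e_{c}.png",cv2.resize(im[100:300,180:480] if c=="scene" else im[130:330,200:500],None,fx=2,fy=2)[:,:,::-1])
    for l in regions_of(c,"pull_bar")[:1]+regions_of(c,"clip")[:2]:
        P=cloud(c,D,l["mask"]); print("reg",round(l["p"],2),l["centre"],len(P),np.median(P,0) if len(P) else "")
        if len(P): q=(np.linalg.inv(BAR)@np.c_[P,np.ones(len(P))].T)[:3].T; print("  in bar", np.median(q,0),np.percentile(q,5,axis=0),np.percentile(q,95,axis=0))
a=cv2.imread("pics/e_scene.png");b=cv2.imread("pics/e_top.png"); cv2.imwrite("pics/e.png",cv2.resize(np.vstack([a,b]),(450,600)))
for X in (BAR[:,3],BAR@[0,65,0,1],BAR@[0,65,60,1]): print(proj("scene",X[:3]),proj("top",X[:3]))
for f in(np.eye(4),FLIP):
    B=BAR@T([0,-6,0],np.eye(3))@BT@f; print(B[:3,3]); rows(C,back(B,110))
E
```

```text
14.55 [ 0.6  1.4 -0.3] [ 505.8 -527.   244.1] [-57.4  45.7  57.3  23.3 103.   41.9]
scene tray_grip [([182.9, 279.8], 0.6)]
scene tray_lip [([258.7, 264.5], 0.71)]
scene pull_bar [([353.3, 162.8], 0.67)]
scene pointer [([365.4, 159.7], 0.81)]
scene mark [([364.1, 144.8], 0.42), ([269.3, 321.2], 0.24)]
scene 0.66 [218. 248.] [ 432. -246.   26.] [112.  55.  69.]
scene 0.62 [275. 252.] [ 559. -153.   25.] [114.  55.  70.]
reg 0.74 [353.6, 162.5] 249 [545.4 211.9 150. ]
  in bar [ 5.  -2.7 -1.5] [-140.3  -40.3  -34.3] [  9.  111.7  14. ]
reg 0.55 [416.0, 183.2] 291 [682.7 396.5  54. ]
  in bar [  47.8  203.5 -132.7] [  20.9  194.1 -173.5] [ 66.2 219.  -87.4]
top tray_grip [([478.2, 242.1], 0.86)]
top tray_lip [([395.7, 231.3], 0.61)]
top pull_bar [([224.4, 229.6], 0.81), ([176.0, 185.8], 0.54)]
top pointer [([197.8, 224.8], 0.94)]
top mark [([186.3, 232.3], 0.6)]
top 0.63 [407. 284.] [ 418. -236.   33.] [123.  85.  99.]
top 0.61 [300. 232.] [554.  44.  68.] [29. 30. 29.]
top 0.54 [373. 235.] [ 547. -142.   34.] [128.  88. 103.]
top 0.49 [289. 216.] [585.  77.  70.] [29. 30. 29.]
top 0.46 [284. 248.] [518.  86.  69.] [31. 32. 31.]
reg 0.74 [224.2, 231.3] 390 [539.4 218.3 159.7]
  in bar [ 3.5  1.6 11.4] [ -7.2 -36.3 -38.6] [ 6.2 51.  17.7]
reg 0.67 [181.5, 224.2] 159 [544.5 298.  201.9]
  in bar [12.3 80.9 53.3] [-4.8 67.8 45. ] [ 26.1 100.4  58.4]
[[353.  162.9]] [[224.4 229.9]]
[[367.3 157.9]] [[197.8 224.4]]
[[362.7 140.3]] [[186.9 233.7]]
[548.6 209.3 132.2]
22 rows of [19.1, -32.6, 6.5, -0.039, -0.0045, -0.0728]
[548.6 209.3 132.2]
22 rows of [-30.5, -18.5, 12.6, -0.0044, 0.0378, 0.0623]
```

View pics/e.png

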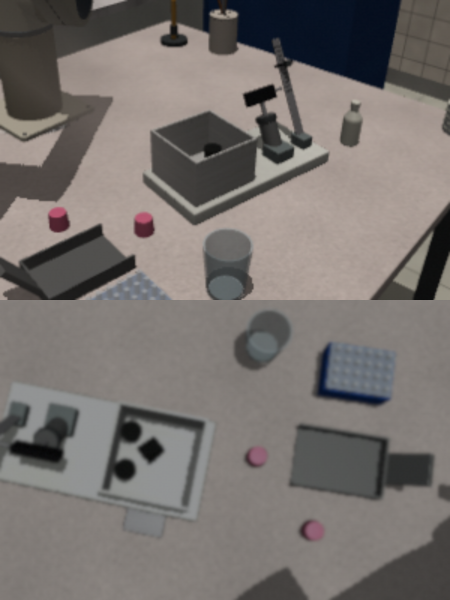

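Both views show all three stoppers in the hopper (top half: (131,432), (150,450), (124,470)) and the empty tray standing back in place at (340,460), with the pink ones untouched. Next is the pull bar.

Request:
step_arm --steps '[19.1,-32.6,6.5,-0.039,-0.0045,-0.0728,19.1,-32.6,6.5,-0.039,-0.0045,-0.0728,19.1,-32.6,6.5,-0.039,-0.0045,-0.0728,19.1,-32.6,6.5,-0.039,-0.0045,-0.0728,19.1,-32.6,6.5,-0.039,-0.0045,-0.0728,19.1,-32.6,6.5,-0.039,-0.0045,-0.0728,19.1,-32.6,6.5,-0.039,-0.0045,-0.0728,19.1,-32.6,6.5,-0.039,-0.0045,-0.0728,19.1,-32.6,6.5,-0.039,-0.0045,-0.0728,19.1,-32.6,6.5,-0.039,-0.0045,-0.0728,19.1,-32.6,6.5,-0.039,-0.0045,-0.0728]'

```text
time_s: 16.55
ee_pos: [637.5, -145.9, 334.9]
eef_rot: [-176.4, -13.2, 35.0]
ft_force: [0.3, -0.2, 0.3]
gripper_width: 0.643
gripper_force: 0.0
```

```bash
python3 - <<'E'
from h import *
np.set_printoptions(precision=1,suppress=True)
s=sense(); print(s["time_s"],s["ee_pos"],s["joints"]); C=cur()
B=BAR@T([0,-6,0],np.eye(3))@BT; rows(C,back(B,110),11)
im,D=camera("scene"); ims=[im.astype(float)]
for i in range(5): ims.append(camera("scene")[0].astype(float))
A=np.mean(ims,0); np.save("avg.npy",A)
zs=np.arange(0,125,3.)
for y in (72,78,84):
    X=np.array([(BAR@[0,y,z,1])[:3] for z in zs]); p=proj("scene",X).astype(np.float32)
    v=cv2.remap(A.mean(2).astype(np.float32),p[:,0:1],p[:,1:2],cv2.INTER_LINEAR)[:,0]
    print(y,list(zip(zs.astype(int).tolist(),v.round().astype(int).tolist())))
x0,y0=335,115; k=10
v=cv2.resize(A[y0:y0+58,x0:x0+60].clip(0,255).astype(np.uint8),None,fx=k,fy=k,interpolation=cv2.INTER_CUBIC)[:,:,::-1].copy()
for y,col in((65,(0,255,0)),(78,(0,0,255))):
    for z in range(0,111,10):
        q=(proj("scene",(BAR@[0,y,z,1])[:3])[0]-[x0,y0]+.5)*k; cv2.circle(v,tuple(int(t) for t in q),3 if z%50 else 6,col,-1)
cv2.imwrite("pics/f.png",v)
E
```

```text
16.55 [ 637.5 -145.9  334.9] [-20.6  17.4  86.   13.6  72.6  30.3]
11 rows of [18.8, -32.3, 6.5, -0.0394, -0.0049, -0.0725]
72 [(0, 83), (3, 90), (6, 87), (9, 79), (12, 73), (15, 96), (18, 94), (21, 89), (24, 78), (27, 89), (30, 94), (33, 83), (36, 77), (39, 73), (42, 71), (45, 41), (48, 22), (51, 39), (54, 73), (57, 90), (60, 85), (63, 74), (66, 85), (69, 96), (72, 84), (75, 59), (78, 50), (81, 49), (84, 43), (87, 33), (90, 40), (93, 49), (96, 45), (99, 42), (102, 41), (105, 36), (108, 25), (111, 20), (114, 20), (117, 21), (120, 20), (123, 20)]
78 [(0, 62), (3, 72), (6, 67), (9, 66), (12, 70), (15, 70), (18, 69), (21, 68), (24, 67), (27, 58), (30, 48), (33, 46), (36, 40), (39, 36), (42, 34), (45, 25), (48, 7), (51, 41), (54, 66), (57, 65), (60, 64), (63, 66), (66, 67), (69, 65), (72, 69), (75, 71), (78, 63), (81, 65), (84, 68), (87, 57), (90, 54), (93, 67), (96, 72), (99, 72), (102, 72), (105, 67), (108, 46), (111, 26), (114, 20), (117, 20), (120, 20), (123, 20)]
84 [(0, 63), (3, 66), (6, 52), (9, 47), (12, 62), (15, 55), (18, 41), (21, 45), (24, 43), (27, 34), (30, 35), (33, 42), (36, 36), (39, 36), (42, 34), (45, 23), (48, 20), (51, 39), (54, 58), (57, 62), (60, 61), (63, 65), (66, 55), (69, 58), (72, 67), (75, 65), (78, 56), (81, 59), (84, 72), (87, 57), (90, 58), (93, 67), (96, 72), (99, 73), (102, 72), (105, 61), (108, 35), (111, 20), (114, 20), (117, 20), (120, 20), (123, 20)]
```

View pics/f.png

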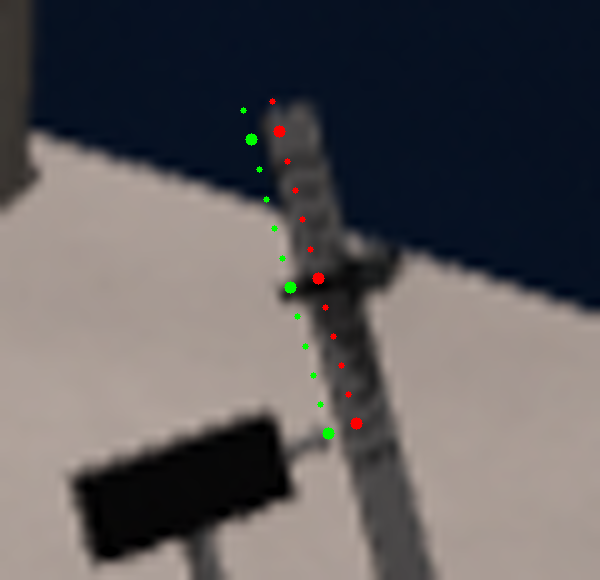

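The enlarged crop shows the pull bar at (185,485) with its pointer tip at (327,438). The strip runs up to (295,105), and the dark clip crosses it from (285,293) to (398,265), level with roughly z = 48 mm on my projected scale (green dots every 10 mm). I'll carry on to the pre-grasp and check the clip geometry numerically.

Request:
step_arm --steps '[18.8,-32.3,6.5,-0.0394,-0.0049,-0.0725,18.8,-32.3,6.5,-0.0394,-0.0049,-0.0725,18.8,-32.3,6.5,-0.0394,-0.0049,-0.0725,18.8,-32.3,6.5,-0.0394,-0.0049,-0.0725,18.8,-32.3,6.5,-0.0394,-0.0049,-0.0725,18.8,-32.3,6.5,-0.0394,-0.0049,-0.0725,18.8,-32.3,6.5,-0.0394,-0.0049,-0.0725,18.8,-32.3,6.5,-0.0394,-0.0049,-0.0725,18.8,-32.3,6.5,-0.0394,-0.0049,-0.0725,18.8,-32.3,6.5,-0.0394,-0.0049,-0.0725,18.8,-32.3,6.5,-0.0394,-0.0049,-0.0725,0,0,0,0,0,0]'

```text
time_s: 18.05
ee_pos: [494.7, 218.9, 226.3]
eef_rot: [152.4, 0.2, 79.0]
ft_force: [-0.5, -0.6, 0.2]
gripper_width: 0.645
gripper_force: 0.0
```

```bash
python3 - <<'E'
from h import *
np.set_printoptions(precision=1,suppress=True)
s=sense(); print(s["time_s"],s["ee_pos"],s["joints"]); C=cur()
B=BAR@T([0,-6,0],np.eye(3))@BT; rows(C,B,5)
im,D=camera("scene"); 
pt=lambda x,y,z:(proj("scene",(BAR@[x,y,z,1])[:3])[0]-[335,115]+.5)*10
for x in(-13,0,13,26): print(x,pt(x,61,48),pt(x,95,48),pt(x,67,107),pt(x,89,107))
print("bar ends",pt(0,-40,0),pt(0,40,0),"tip",pt(0,65,0))
for n in("pull_bar","pointer","mark"): print(n,[(np.round(l["centre"],1).tolist(),round(l["p"],2)) for l in landmark_of("scene",n)[:1]])
# region extents of the clip, scene view, in crop px
for l in regions_of("scene","clip")[:3]:
    v,u=np.nonzero(l["mask"]); print(round(l["p"],2),(np.array([u.min(),u.max(),v.min(),v.max()])-[335,335,115,115])*10)
E
```

```text
18.05 [494.7 218.9 226.3] [ 34.5   7.6 118.1 -32.   38.9  68. ]
5 rows of [0.2, 0.9, 21.8, -0.0014, 0.0004, 0.0005]
-13 [257.5 301.8] [330.3 278.5] [224.9 124.9] [272.8 111.3]
0 [282.9 296.2] [356.  272.8] [250.2 117.7] [298.3 104.1]
13 [308.9 290.5] [382.2 266.9] [275.9 110.4] [324.2  96.8]
26 [335.2 284.6] [408.7 261. ] [302.1 103. ] [350.5  89.3]
bar ends [ 92.1 517. ] [274.2 452.8] tip [328.4 433.7]
pull_bar [([351.2, 165.1], 0.49)]
pointer [([365.7, 157.6], 0.64)]
mark [([362.6, 142.5], 0.43)]
```

Request:
step_arm --steps '[0.2,0.9,22,-0.0014,0.0004,0.0005,0.2,0.9,22,-0.0014,0.0004,0.0005,0.2,0.9,22,-0.0014,0.0004,0.0005,0.2,0.9,22,-0.0014,0.0004,0.0005,0.2,0.9,21,-0.0014,0.0004,0.0005,0,0,0,0,0,0,0,0,0,0,0,0]'

```text
time_s: 19.0
ee_pos: [552.9, 207.4, 136.1]
eef_rot: [151.8, -0.3, 78.5]
ft_force: [0.1, -0.6, -0.3]
gripper_width: 0.645
gripper_force: 0.0
```

```bash
python3 - <<'E'
from h import *
s=sense(); print(s["time_s"],s["ee_pos"],s["ft_force"]); C=cur()
B=BAR@T([0,-6,0],np.eye(3))@BT; rows(C,B,1)
E
```

```text
19.0 [552.93328369 207.35973181 136.06568145] [ 0.05067596 -0.56441009 -0.31147719]
1 rows of [1.0, -5.9, 1.2, 0.0036, -0.0011, -0.0084]
```

Request:
step_arm --steps '[0,-5.2,1,0.004,-0.001,-0.005,0,0,0,0,0,0,0,0,0,0,0,0]'

```text
time_s: 19.3
ee_pos: [548.1, 209.6, 133.1]
eef_rot: [152.0, -0.1, 78.9]
ft_force: [0.3, -0.1, 0.4]
gripper_width: 0.648
gripper_force: 0.0
```

```bash
python3 - <<'E'
from h import *
s=sense(); print(s["time_s"],s["ee_pos"],s["ft_force"]); C=cur()
B=BAR@T([0,-6,0],np.eye(3))@BT; rows(C,B,1)
E
```

```text
19.3 [548.08823543 209.63314357 133.12926507] [ 0.34183871 -0.09472491  0.38650259]
1 rows of [-0.3, 0.1, 1.1, 0.0004, -0.0022, -0.001]
```

Request:
step_arm --steps '[0,0,0,0,0,0,0,0,0,0,0,0,0,0,0,0,0,0,0,0,0,0,0,0,0,0,0,0,0,0,0,0,0,0,0,0,0,0,0,0,0,0,0,0,0,0,0,0]' --claw 0

```text
time_s: 20.1
ee_pos: [548.1, 209.3, 132.3]
eef_rot: [152.0, -0.1, 78.9]
ft_force: [1.0, 0.0, -0.2]
gripper_width: 0.004
gripper_force: 0.0
```

```bash
python3 - <<'E'
from h import *
s=sense(); print(s["time_s"],s["ee_pos"],s["ft_force"],s["torque"],s["gripper_width"],s["gripper_force"]); C=cur()
B=BAR@T([0,-6,0],np.eye(3))@BT; rows(C,B,1); np.save("bargrasp.npy",C)
print("force in bar axes",BAR[:3,:3].T@s["ft_force"], "tool pos in bar",(np.linalg.inv(BAR)@C)[:3,3])
print("tool z vs pull",np.degrees(np.arccos(-C[:3,2]@BAR[:3,2])), "pull dir in tool",C[:3,:3].T@BAR[:3,2])
E
```

```text
20.1 [548.1075001  209.31648861 132.28525997] [ 0.96644343  0.0307271  -0.23843308] [ 0.09301923  0.22919887 -0.05186543] 0.004275236615556085 0.0
1 rows of [0.0, 0.4, 0.3, -0.0005, -0.0013, -0.001]
force in bar axes [ 0.72019482  0.21621387 -0.65297655] tool pos in bar [ -0.42376622  -6.03442046 -18.70529346]
tool z vs pull 0.07994341043488223 pull dir in tool [ 1.31475043e-03 -4.67144933e-04 -9.99999027e-01]
```

```bash
python3 - <<'E'
from h import *
im,D=camera("scene"); im2,D2=camera("top")
a=cv2.resize(im[100:220,290:450],(640,480))[:,:,::-1]; b=cv2.resize(im2[160:300,140:300],(640,560))[:,:,::-1]
cv2.imwrite("pics/m.png",np.hstack([cv2.resize(a,(400,300)),cv2.resize(b,(400,300))]))
s=sense(); print(s["ee_pos"],s["eef_rot"],s["joints"]); print(proj("scene",s["ee_pos"]),proj("top",s["ee_pos"]))
E
```

```text
[548.09357996 209.3291393  132.28450145] [ 1.52027582e+02 -9.57151312e-02  7.88838608e+01] [ 29.86000722  19.97944057 117.92968323 -43.01277739  26.69556118
  77.330367  ]
[[353.01916977 169.00953831]] [[229.43234453 227.79600663]]
```

View pics/m.png

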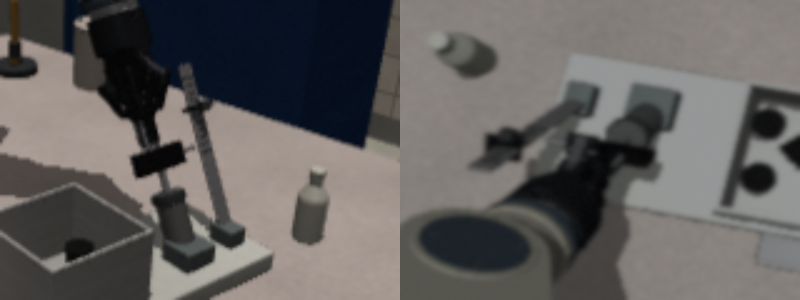

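The fingers shut empty. In the left half (scene) the bar at (158,160) is still at home with the fingers behind and above it at (148,130). In the right half (top) they reach the bar at (605,160). I'll use depth to find the offset.

```bash
python3 - <<'E'
from h import *
np.set_printoptions(precision=1,suppress=True,linewidth=150)
for c,D0 in(("scene",np.load("sceneD.npy")),("top",np.load("topD.npy"))):
    for tag,D in (("before",D0),("now",camera(c)[1])):
        P=cloud(c,D,np.ones((400,640),bool)); q=(np.linalg.inv(BAR)@np.c_[P,np.ones(len(P))].T)[:3].T
        k=(abs(q[:,0])<60)&(abs(q[:,1])<60)&(q[:,2]>-30)&(q[:,2]<110); q=q[k]
        print(c,tag,len(q))
        for z in range(-30,100,10):
            r=q[(q[:,2]>=z)&(q[:,2]<z+10)]
            if len(r)>3: print("  z",z,len(r),"x",np.percentile(r[:,0],[5,50,95]),"y",np.percentile(r[:,1],[5,50,95]))
E
```

```text
scene before 226
  z -30 10 x [-2.1  2.2  5.4] y [-5.8 -1.7  2.5]
  z -20 34 x [-1.7  5.9  9.1] y [-38.3  -4.5  32.5]
  z -10 68 x [-0.7  6.3  8.9] y [-40.1  -6.1  37.1]
  z 0 73 x [-2.3  6.1  9.1] y [-39.3  -2.8  46.2]
  z 10 41 x [-1.3  5.8  8.3] y [-40.3  -6.6  30.9]
scene now 718
  z -30 8 x [-0.1  3.9  5. ] y [-7.1 -3.   1.7]
  z -20 35 x [-1.4  6.3  9. ] y [-40.7  -3.7  26.4]
  z -10 71 x [-2.3  5.6  9.3] y [-39.5  -6.9  37.5]
  z 0 72 x [-1.2  6.3  9.4] y [-39.9  -2.7  44.9]
  z 10 46 x [-2.6  5.6  7.9] y [-39.8  -7.3  29. ]
  z 20 26 x [-5.5  7.1 12.7] y [-19.6 -14.1  -0.1]
  z 30 27 x [-5.1  7.8 14.1] y [-19.4 -14.1  -3.7]
  z 40 28 x [-7.1  8.6 15.6] y [-18.8 -14.4  -2.2]
  z 50 31 x [-10.    7.6  17.1] y [-21.3 -14.2  -2.4]
  z 60 53 x [-28.3  13.8  33. ] y [-21.  -17.6   1.5]
  z 70 67 x [-31.9  13.4  41.5] y [-22.1 -18.8   1.2]
  z 80 78 x [-40.6  14.1  49.1] y [-24.9 -18.6   2.4]
  z 90 88 x [-45.6  16.6  57. ] y [-25.  -18.4  -1.9]
top before 381
  z -30 6 x [0.7 3.  3.6] y [-4.  -0.8  1.9]
  z -20 19 x [2.9 4.8 5.9] y [-38.8  -2.2  37.3]
  z -10 61 x [2.2 5.3 6.6] y [-39.4  -3.5  32.4]
  z 0 80 x [-1.7  5.1  6.2] y [-38.9  11.   56.1]
  z 10 215 x [-6.8  0.3  6.1] y [-36.5  -0.3  35.8]
top now 468
  z -30 6 x [0.  2.8 4.2] y [-3.7 -1.8  1.8]
  z -20 14 x [1.5 4.5 5.5] y [-39.  -16.    8.2]
  z -10 41 x [-0.8  5.6  6.2] y [-39.4 -16.8   7.3]
  z 0 52 x [-3.4  4.9  6.5] y [-39.3 -14.3  56.2]
  z 10 81 x [-7.   1.2  5.9] y [-38.9 -24.1  37.6]
  z 20 10 x [-5.4  5.1 10.8] y [-17.9 -17.2 -13.1]
  z 30 19 x [-7.6  4.3 11.9] y [-18.1 -16.7 -12.7]
  z 40 10 x [-4.5  4.8  9.6] y [-18.  -17.4 -13.3]
  z 50 10 x [-5.3  7.2 11.6] y [-19.3 -17.4 -14. ]
  z 60 29 x [-23.2  10.1  26.6] y [-20.4 -18.7  -3.1]
  z 70 51 x [ 0.5 19.3 34.1] y [-19.2 -13.5  -1.4]
  z 80 35 x [-11.   14.1  40.7] y [-23.8 -19.3 -14.4]
  z 90 35 x [-13.4  13.6  48.7] y [-24.1 -22.  -17.9]
```

Request:
step_arm --steps '[0,0,-10,0,0,0,0,0,-20,0,0,0,0,0,-20,0,0,0,0,0,0,0,0,0,0,0,0,0,0,0]'

```text
time_s: 20.8
ee_pos: [525.2, 214.1, 177.2]
eef_rot: [152.0, -0.2, 78.9]
ft_force: [0.4, -0.6, -0.0]
gripper_width: 0.0
gripper_force: 0.0
```

```bash
python3 - <<'E'
from h import *
np.set_printoptions(precision=1,suppress=True,linewidth=150)
s=sense(); print(s["time_s"],s["ee_pos"],s["ft_force"],(np.linalg.inv(BAR)@cur())[:3,3])
for c in("scene","top"):
        D=camera(c)[1]
        P=cloud(c,D,np.ones((400,640),bool)); q=(np.linalg.inv(BAR)@np.c_[P,np.ones(len(P))].T)[:3].T
        k=(abs(q[:,0])<60)&(abs(q[:,1])<60)&(q[:,2]>15)&(q[:,2]<140); q=q[k]
        for z in range(15,135,5):
            r=q[(q[:,2]>=z)&(q[:,2]<z+5)]
            if len(r)>2: print(c,"  z",z,len(r),"x",np.percentile(r[:,0],[5,50,95]),"y",np.percentile(r[:,1],[5,50,95]))
E
```

```text
20.8 [525.2 214.1 177.2] [ 0.4 -0.6 -0. ] [-0.  -5.8 31.9]
scene   z 15 6 x [-1.5  2.3  7.5] y [-35.2 -15.4  26.4]
scene   z 65 4 x [5.  5.4 8.4] y [-18.3 -14.3  -3. ]
scene   z 70 14 x [-2.9  5.9  9. ] y [-19.9 -12.3   1. ]
scene   z 75 13 x [-5.8  9.5 13.9] y [-18.4 -14.9  -1.8]
scene   z 80 15 x [-6.2 10.4 13. ] y [-17.6 -13.7  -2.2]
scene   z 85 13 x [-8.7  9.2 13.6] y [-19.2 -13.9  -4.3]
scene   z 90 15 x [-8.2  8.2 14.4] y [-18.  -13.6  -2. ]
scene   z 95 13 x [-1.7  8.7 14.4] y [-19.3 -13.7  -3.6]
scene   z 100 15 x [-9.4  7.9 14.4] y [-17.6 -14.1  -1.7]
scene   z 105 17 x [-7.1 14.1 23.9] y [-20.2 -15.3  -2.2]
scene   z 110 26 x [-23.9  13.7  31.8] y [-20.8 -18.1  -1. ]
scene   z 115 31 x [-24.  15.  35.] y [-21.6 -17.7   1.3]
scene   z 120 33 x [-28.9  14.7  38.7] y [-21.7 -19.1   0. ]
scene   z 125 37 x [-37.   14.4  44.2] y [-23.5 -17.9   0.1]
scene   z 130 42 x [-39.3  13.4  47.7] y [-25.1 -19.8  -2.4]
top   z 15 120 x [-6.  -0.6  5.4] y [-35.9  -2.2  34.2]
top   z 70 5 x [1.2 5.5 6.1] y [-17.2 -17.1 -13.4]
top   z 75 8 x [-5.6  4.4 10.9] y [-17.5 -16.8 -11.2]
top   z 80 12 x [-4.5  4.5 11.9] y [-18.2 -16.6 -11.1]
top   z 85 9 x [-3.9  8.2 12.9] y [-17.3 -14.2 -11. ]
top   z 90 11 x [-5.3  3.9 12.5] y [-17.8 -17.1 -12.7]
top   z 95 7 x [-5.5  5.9 10.7] y [-18.  -15.3 -13.6]
top   z 100 4 x [-5.8 -2.7  0.3] y [-18.3 -17.6 -15.2]
top   z 105 6 x [-6.9 -0.5 10.3] y [-18.8 -17.6 -15. ]
top   z 110 13 x [-13.5   5.9  12.9] y [-20.  -18.8  -6.2]
top   z 115 31 x [-33.1   9.2  27.5] y [-19.4 -18.1  -2.7]
top   z 120 47 x [-27.5  16.9  27.2] y [-19.2 -10.8  -0.5]
top   z 125 16 x [-31.7  23.5  36.2] y [-19.  -18.4 -11.8]
top   z 130 13 x [-0.3 14.6 37.8] y [-21.8 -18.5 -11.7]
```

Depth shows the real fingertips are about 35 mm behind the reported TCP: tip at z≈66 in bar axes against 31.9 reported. That also explains the shallow tray grip. I'll add 35 mm along the tool axis.

Request:
step_arm --steps '[0,0,0,0,0,0,0,0,0,0,0,0,0,0,0,0,0,0,0,0,0,0,0,0]' --claw 60

```text
time_s: 21.3
ee_pos: [525.1, 213.7, 176.2]
eef_rot: [152.0, -0.1, 78.9]
ft_force: [-0.2, 0.1, 0.1]
gripper_width: 0.68
gripper_force: 0.0
```

Request:
step_arm --steps '[0,0,15,0,0,0,0,0,20,0,0,0,0,0,20,0,0,0,0,0,15,0,0,0,0,0,8,0,0,0,0,0,6,0,0,0,0,0,0,0,0,0,0,0,0,0,0,0]'

```text
time_s: 22.1
ee_pos: [563.8, 206.4, 102.7]
eef_rot: [152.0, -0.1, 78.9]
ft_force: [0.1, -0.1, 0.4]
gripper_width: 0.701
gripper_force: 0.0
```

```bash
python3 - <<'E'
from h import *
np.set_printoptions(precision=1,suppress=True,linewidth=150)
s=sense(); print(s["time_s"],s["ft_force"],s["joints"],(np.linalg.inv(BAR)@cur())[:3,3])
for c in("scene","top"):
        D=camera(c)[1]
        P=cloud(c,D,np.ones((400,640),bool)); q=(np.linalg.inv(BAR)@np.c_[P,np.ones(len(P))].T)[:3].T
        k=(abs(q[:,0])<70)&(abs(q[:,1]+6)<14)&(q[:,2]>-40)&(q[:,2]<60); q=q[k]
        for z in range(-40,60,10):
            r=q[(q[:,2]>=z)&(q[:,2]<z+10)]; print(c,z,len(r),np.histogram(r[:,0],np.arange(-70,71,10))[0])
E
```

```text
22.1 [ 0.1 -0.1  0.4] [ 28.6  24.  117.3 -47.9  23.7  81.6] [ -0.2  -5.9 -52.4]
scene -40 9 [0 0 0 0 0 0 1 8 0 0 0 0 0 0]
scene -30 9 [0 0 0 0 0 0 1 8 0 0 0 0 0 0]
scene -20 16 [ 0  0  0  0  0  0  3 10  0  0  3  0  0  0]
scene -10 34 [ 0  0  0  0  0  0  0 16  0  2  9  7  0  0]
scene 0 43 [ 0  0  2  1  0  0  0 15  1  2  9 13  0  0]
scene 10 47 [ 0  0  1  9  6  0  0  9  0  2  9 11  0  0]
scene 20 42 [ 0  0  2 13  6  0  0  0  0  1 10 10  0  0]
scene 30 59 [ 1  6  3 17  3  0  0  0  0  0  6  8  8  7]
scene 40 69 [ 1  7  1  9 14  0  0  0  0  6  6  2  9 14]
scene 50 64 [ 3  5  1  0 11  3  2  3  0  2 13  0  8 13]
top -40 9 [0 0 0 0 0 0 5 4 0 0 0 0 0 0]
top -30 4 [0 0 0 0 0 0 0 4 0 0 0 0 0 0]
top -20 4 [0 0 0 0 0 0 0 4 0 0 0 0 0 0]
top -10 30 [ 0  0  0 14  0  0  0 10  0  0  6  0  0  0]
top 0 32 [ 0  0  0 15  1  0  0  7  0  0  7  2  0  0]
top 10 47 [ 0  0  0 12  0  0 13 11  0  1  7  3  0  0]
top 20 12 [0 0 0 5 1 0 0 0 0 2 2 2 0 0]
top 30 20 [1 0 0 2 0 0 0 0 0 0 9 5 1 2]
top 40 45 [ 1  1  0  0  0  0  0  0  0  0 14  3 16 10]
top 50 51 [ 3  1  0  0  0  0  0  0  0 15 21  0  5  6]
```

The fingers now straddle the bar (at x≈-32 and x≈+35, either side of it). I'll close.

Request:
step_arm --steps '[0,0,0,0,0,0,0,0,0,0,0,0,0,0,0,0,0,0,0,0,0,0,0,0,0,0,0,0,0,0,0,0,0,0,0,0,0,0,0,0,0,0,0,0,0,0,0,0]' --claw 0

```text
time_s: 23.0
ee_pos: [563.6, 206.4, 102.6]
eef_rot: [152.0, -0.1, 78.9]
ft_force: [-4.3, 1.1, 5.7]
gripper_width: 0.157
gripper_force: 58.4
```

```bash
python3 - <<'E'
from h import *
np.set_printoptions(precision=2,suppress=True,linewidth=150)
s=sense(); C=cur(); print(s["time_s"],s["ft_force"],s["gripper_width"],s["gripper_force"]); np.save("bg.npy",C)
print("force in bar axes",BAR[:3,:3].T@s["ft_force"], "tool in bar",(np.linalg.inv(BAR)@C)[:3,3])
print("pull dir in tool",C[:3,:3].T@BAR[:3,2])
for i in range(6):
    camera("scene"); print([[np.round(l["centre"],1).tolist() for l in landmark_of("scene",n)[:1]] for n in("pull_bar","pointer","mark")])
E
```

```text
23.0 [-4.3   1.13  5.69] 0.15723176993166352 58.37037920951843
force in bar axes [-1.25  0.28  7.1 ] tool in bar [ -0.42  -5.92 -52.37]
pull dir in tool [ 0. -0. -1.]
[[[352.0, 163.6]], [[365.4, 158.9]], [[363.0, 143.0]]]
[[[349.8, 163.7]], [[365.5, 156.0]], [[363.5, 143.8]]]
[[[351.5, 163.7]], [[363.6, 156.4]], [[363.7, 144.4]]]
[[[352.2, 165.4]], [[363.9, 155.8]], [[364.6, 143.4]]]
[[[365.7, 158.7]], [[366.6, 154.8]], [[264.4, 323.4]]]
[[[256.5, 263.5]], [[185.3, 278.6]], []]
```

Request:
step_arm --steps '[0,0,-3,0,0,0,0,0,-5,0,0,0,0,0,-5,0,0,0,0,0,-5,0,0,0,0,0,-5,0,0,0,0,0,-5,0,0,0,0,0,-5,0,0,0,0,0,-5,0,0,0,0,0,-3,0,0,0,0,0,-2,0,0,0,0,0,-1,0,0,0,0,0,0,0,0,0]'

```text
time_s: 25.4
ee_pos: [543.5, 210.4, 141.2]
eef_rot: [152.0, -0.1, 78.9]
ft_force: [3.0, 3.5, -7.1]
gripper_width: 0.152
gripper_force: 58.5
```

```bash
python3 - <<'E'
from h import *
np.set_printoptions(precision=2,suppress=True,linewidth=150)
zz=[];A=[]
for i in range(8):
    A.append(camera("scene")[0].astype(float)); zz.append((np.linalg.inv(BAR)@cur())[2,3])
s=sense(); print(s["time_s"],BAR[:3,:3].T@s["ft_force"],s["gripper_width"],"z",np.mean(zz),np.std(zz), (np.linalg.inv(BAR)@cur())[:3,3])
A=np.mean(A,0); np.save("avg2.npy",A)
x0,y0=335,115; k=10
v=cv2.resize(A[y0:y0+58,x0:x0+60].clip(0,255).astype(np.uint8),None,fx=k,fy=k,interpolation=cv2.INTER_CUBIC)[:,:,::-1].copy()
cv2.imwrite("pics/f2.png",v)
B0=np.load("avg.npy"); v0=cv2.resize(B0[y0:y0+58,x0:x0+60].clip(0,255).astype(np.uint8),None,fx=k,fy=k,interpolation=cv2.INTER_CUBIC)[:,:,::-1].copy()
print("clip+pointer patch, px gray"); print(A[136:152,358:378].mean(2).astype(int))
print("before"); print(B0[136:152,358:378].mean(2).astype(int))
E
```

```text
25.8 [ 0.42  3.69 -8.01] 0.15067673472239201 z -8.765464067565043 0.028067401717086778 [-0.42 -5.95 -8.78]
clip+pointer patch, px gray
[[154 155 154 138 115  71  73  61  60  54  67  24  19  19  18  18  19  19  19  19]
 [154 154 154 154 154 112  74  60  47  52  67  34  19  19  19  19  19  19  18  19]
 [154 154 154 154 155 141  68  67  57  67  68  71  79  37  34  19  18  19  19  19]
 [153 153 153 154 154 154  70  68  54  59  54  80 115  78  58  40  27  34  19  19]
 [153 153 153 153 153 153  87  73  55  60  45  48  81  71  52  45  24  80  78  79]
 [152 153 153 152 151 151 108  70  68  60  45  21  16  29  29  31  47 105 131 133]
 [133 149 151 150 149 149 101  47  44  33  25  14  15  29  29  28  75 126 147 149]
 [ 74 143 150 149 131 102  54  18   6   3  15  11  15  23  38  53 117 146 147 148]
 [  6 105 146 148 134  42  30  26  29  27  32  29  15  59 108 115 145 146 146 148]
 [  7  65 137 139 137  83  66  82  54  32  36  31  29  85 143 146 146 146 146 147]
 [  7  41 112 106  90  82  82 128  61  34  36  33  39  76 142 146 146 146 147 148]
 [  7   7  76  82 112 119 125 146  79  43  40  40  3
[... 999 characters left out ...]
12  16  25  39  55 121 151 152 154]
 [155 155 155 153 138  45  46  30  31  29  33  31  16  61 112 120 149 151 152 153]
 [155 155 154 153 153 119 122  91  56  34  37  32  30  89 148 151 151 151 151 153]
 [155 155 155 154 154 154 154 139  63  36  38  34  40  79 147 151 151 151 152 153]
 [155 155 156 155 155 155 155 153  82  45  42  42  37  54 146 151 151 151 152 154]
 [155 155 156 156 156 155 155 154  97  69  40  33  27  40 117 149 152 152 153 154]
 [157 156 157 156 156 155 155 155 133  77  58  36  34  41  90 149 153 153 154 154]
 [156 156 156 156 155 155 156 156 155  70  70  61  44  32  78 149 153 154 154 154]
 [156 158 158 156 157 157 156 156 157  90  74  63  36  34  52 149 154 154 155 154]]
```

View pics/f2.png

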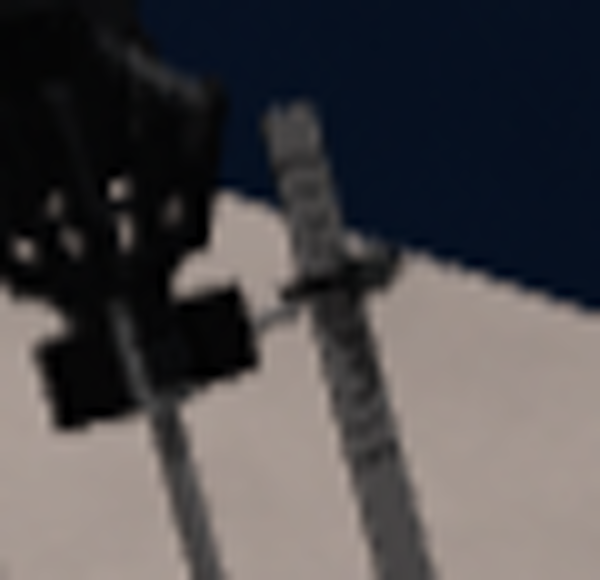

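The drawn bar's pointer runs to a tip at (296,308), about 2 px below the dark clip's left end at (290,293), so it still has 5–6 mm to go. I'll draw 5 mm more and compare levels in depth from the top camera too.

Request:
step_arm --steps '[0,0,-2,0,0,0,0,0,-2,0,0,0,0,0,-1,0,0,0,0,0,0,0,0,0]'

```text
time_s: 26.2
ee_pos: [541.2, 210.8, 145.5]
eef_rot: [152.0, -0.1, 78.9]
ft_force: [4.2, 3.5, -6.9]
gripper_width: 0.156
gripper_force: 58.5
```

```bash
python3 - <<'E'
from h import *
np.set_printoptions(precision=1,suppress=True,linewidth=160)
Ds=[];A=[]
for i in range(8): Ds.append(camera("top")[1])
for i in range(8): A.append(camera("scene")[0].astype(float))
z=(np.linalg.inv(BAR)@cur())[2,3]; print(sense()["time_s"],"drawn",z+52.37)
def bf(D):
    P=cloud("top",D,np.ones((400,640),bool)); q=(np.linalg.inv(BAR)@np.c_[P,np.ones(len(P))].T)[:3].T; return q
q=np.vstack([bf(D) for D in Ds]); q0=bf(np.load("topD.npy"))
def hist(n,q,xr,yr,zr):
    k=(q[:,0]>xr[0])&(q[:,0]<xr[1])&(q[:,1]>yr[0])&(q[:,1]<yr[1])&(q[:,2]>zr[0])&(q[:,2]<zr[1]); r=q[k]
    h=np.histogram(r[:,2],np.arange(zr[0],zr[1]+1,1))[0]; print(n,len(r),"med",np.median(r,0) if len(r) else "",h)
    return r
hist("bar home",q0,(-8,8),(-38,38),(8,24)); 
hist("bar now",q,(-6,6),(15,38),(52,76)); hist("bar now-",q,(-6,6),(-38,-22),(52,76))
for yr in((60,68),(68,88),(88,97)):
    for xr in((-6,2),(2,10),(12,18),(18,26)): hist(f"clip {xr}{yr}",q,xr,yr,(40,66))
hist("strip end",q,(2,14),(68,88),(98,114))
hist("ptr",q,(-3,3),(45,60),(40,56))
A=np.mean(A,0); np.save("avg3.npy",A); B=np.load("avg.npy")
A=A.mean(2);B=B.mean(2); s=np.median((A/B)[150:160,375:385]); d=1-A/(B*s)
print("scale",s); print("cols 356..368 rows 138..150"); print((100*d[138:150,356:368]).astype(int)); print(B[138:150,356:368].astype(int))
E
```

```text
27.0 drawn 48.607583613780115
bar home 207 med [ 0.6 -0.2 15.5] [ 1  5  7  7 11 15 35 51 38 25  9  3  0  0  0  0]
bar now 204 med [ 4.4 33.6 63.2] [ 3  8  7  6  8  8  9 10  7 12 17 26 41 26 13  1  2  0  0  0  0  0  0  0]
bar now- 381 med [  2.2 -30.   63.9] [ 4  8 10 15  8  9  5 12 14 15 33 64 93 64 17  9  1  0  0  0  0  0  0  0]
clip (-6, 2)(60, 68) 86 med [-0.9 63.8 51.9] [ 0  0  0  0  0  0  0  3  6  7  8 21 14 15 11  1  0  0  0  0  0  0  0  0  0  0]
clip (2, 10)(60, 68) 44 med [ 5.9 67.4 50.8] [1 0 0 2 0 1 0 0 4 8 9 2 1 3 5 3 0 0 1 2 0 1 0 0 1 0]
clip (12, 18)(60, 68) 20 med [15.6 67.2 51.6] [0 0 0 0 0 0 0 0 0 0 4 9 2 3 0 2 0 0 0 0 0 0 0 0 0 0]
clip (18, 26)(60, 68) 2 med [18.5 66.4 53.8] [0 0 0 0 0 0 0 0 0 0 0 0 0 1 1 0 0 0 0 0 0 0 0 0 0 0]
clip (-6, 2)(68, 88) 60 med [-3.1 70.2 53.1] [ 0  0  0  0  0  0  1  2  0  0  2  6 18 16  9  6  0  0  0  0  0  0  0  0  0  0]
clip (2, 10)(68, 88) 315 med [ 6.4 76.6 55.6] [ 1  5  6  0  0  0  0  0  2  0  3 18 42 38 29 22 11 17 12  6 18 17 24 19 14 11]
clip (12, 18)(68, 88) 149 med [15.9 74.9 54.5] [ 0  0  0  0  1  1  0  1  5  3  2  8 14 25 29 1
[... 1354 characters left out ...]
95  30   2   0   0   0   0   0   0]
 [ 95  95  95  95  56   4   0   0   0   0   0   0]]
[[159 159 159 159 159 159 160 146  70  70  59  70]
 [158 159 159 158 159 159 159 160  73  70  56  61]
 [158 158 158 158 158 158 158 158  91  76  57  62]
 [157 157 157 158 158 157 156 156 112  73  71  62]
 [156 155 156 157 157 155 154 154 105  49  46  34]
 [155 155 155 155 155 154 136 106  56  19   5   3]
 [155 155 155 155 155 153 138  45  46  30  31  29]
 [155 155 155 155 154 153 153 119 122  91  56  34]
 [155 155 155 155 155 154 154 154 154 139  63  36]
 [155 155 155 155 156 155 155 155 155 153  82  45]
 [156 156 155 155 156 156 156 155 155 154  97  69]
 [157 157 157 156 157 156 156 155 155 155 133  77]]
```

Request:
step_arm --steps '[0,0,-0.8,0,0,0,0,0,-0.6,0,0,0,0,0,0,0,0,0,0,0,0,0,0,0,0,0,0,0,0,0,0,0,0,0,0,0,0,0,0,0,0,0,0,0,0,0,0,0,0,0,0,0,0,0,0,0,0,0,0,0,0,0,0,0,0,0,0,0,0,0,0,0]'

```text
time_s: 28.2
ee_pos: [540.6, 210.9, 146.7]
eef_rot: [152.0, -0.1, 78.9]
ft_force: [3.9, 2.2, -7.0]
gripper_width: 0.157
gripper_force: 58.5
```

Request:
step_arm --steps '[0,0,0,0,0,0,0,0,0,0,0,0,0,0,0,0,0,0,0,0,0,0,0,0,0,0,0,0,0,0,0,0,0,0,0,0,0,0,0,0,0,0,0,0,0,0,0,0,0,0,0,0,0,0,0,0,0,0,0,0,0,0,0,0,0,0,0,0,0,0,0,0]'

```text
time_s: 29.4
ee_pos: [540.6, 210.9, 146.7]
eef_rot: [152.0, -0.1, 78.9]
ft_force: [4.1, 2.9, -7.6]
gripper_width: 0.151
gripper_force: 58.5
```

```bash
python3 - <<'E'
from h import *
np.set_printoptions(precision=1,suppress=True,linewidth=160)
Ds=[];A=[]
for i in range(6): Ds.append(camera("top")[1]); 
for i in range(6): A.append(camera("scene")[0].astype(float))
z=(np.linalg.inv(BAR)@cur())[2,3]; print(sense()["time_s"],"drawn",z+52.37,sense()["gripper_width"])
q=np.vstack([(np.linalg.inv(BAR)@np.c_[P,np.ones(len(P))].T)[:3].T for P in (cloud("top",D,np.ones((400,640),bool)) for D in Ds)])
for n,xr,yr in(("bar",(-6,6),(-38,-22)),("ptr",(-3,3),(45,58)),("clip",(2,18),(88,97))):
    k=(q[:,0]>xr[0])&(q[:,0]<xr[1])&(q[:,1]>yr[0])&(q[:,1]<yr[1])&(q[:,2]>46)&(q[:,2]<72); print(n,k.sum(),np.median(q[k],0),np.histogram(q[k][:,2],np.arange(46,73))[0])
A=np.mean(A,0).mean(2);B=np.load("avg.npy").mean(2); s=np.median((A/B)[150:160,375:385])
print((100*(1-A/(B*s))[140:148,358:368]).astype(int)); print(A[140:148,358:368].astype(int))
E
```

```text
30.0 drawn 50.01412096925143 0.15476229580837422
bar 348 [  3.3 -29.8  64.6] [ 6  5  6  5  6  8  5  9  8  5  5  6  9 10 10  9 10 27 49 53 63 26  8  0  0  0]
ptr 79 [-0.1 51.3 52.9] [ 0  1  0  1  6 10 22 13 13 10  3  0  0  0  0  0  0  0  0  0  0  0  0  0  0  0]
clip 167 [10.2 92.7 53.5] [ 0  0  3  3  3 16 30 54 30 10  3  1  1  3  0  0  0  0  1  0  3  2  1  1  0  2]
[[  0   0   0   0   0   0   0   0   1   0]
 [ 24   2   0   0   0   0   0   0   0   0]
 [ 66   4   0   0   0  10   2   0   1   1]
 [ 85   5   5   5  -6  -6 -13  -7  -1  -6]
 [ 95  33  24  29  30 -74 -36  -5   0   1]
 [ 94  76  42  45  26   1  -1   0   0   0]
 [ 95  90  21  16   1   0   0   0   0   1]
 [ 94  94   6   0   0   0   0   0   0   0]]
[[153 152 153 153 153 152  87  73  55  60]
 [114 149 153 151 151 151 108  70  68  60]
 [ 51 144 151 151 149 134  99  47  44  33]
 [ 22 141 142 141 140 108  62  20   5   3]
 [  7 100 112 105  93  75  60  30  29  27]
 [  7  36  85  80 109 113 120  89  54  33]
 [  7  13 118 125 146 149 149 134  61  34]
 [  7   7 141 150 150 150 150 148  79  43]]
```

The pointer rod now overlaps the clip in the scene image and the levels agree within about 1 mm (drawn 50.0 mm), held for 2.8 s. I'll ease it home.

Request:
step_arm --steps '[0,0,1.5,0,0,0,0,0,3,0,0,0,0,0,3,0,0,0,0,0,3,0,0,0,0,0,3,0,0,0,0,0,3,0,0,0,0,0,3,0,0,0,0,0,3,0,0,0,0,0,3,0,0,0,0,0,3,0,0,0,0,0,3,0,0,0,0,0,3,0,0,0]'

```text
time_s: 31.2
ee_pos: [556.5, 207.7, 116.1]
eef_rot: [152.0, -0.1, 78.9]
ft_force: [1.6, 3.1, -5.8]
gripper_width: 0.158
gripper_force: 58.8
```

Request:
step_arm --steps '[0,0,3,0,0,0,0,0,3,0,0,0,0,0,3,0,0,0,0,0,2,0,0,0,0,0,1.5,0,0,0,0,0,1,0,0,0,0,0,1,0,0,0,0,0,0.7,0,0,0,0,0,0.4,0,0,0,0,0,0,0,0,0,0,0,0,0,0,0]'

```text
time_s: 32.3
ee_pos: [563.6, 206.4, 102.7]
eef_rot: [152.0, -0.1, 78.9]
ft_force: [0.3, 4.2, -3.2]
gripper_width: 0.156
gripper_force: 59.5
```

```bash
python3 - <<'E'
from h import *
np.set_printoptions(precision=1,suppress=True,linewidth=160)
s=sense(); print(s["time_s"],"drawn",(np.linalg.inv(BAR)@cur())[2,3]+52.37,"F bar axes",BAR[:3,:3].T@s["ft_force"],s["gripper_width"])
q=np.vstack([(np.linalg.inv(BAR)@np.c_[P,np.ones(len(P))].T)[:3].T for P in (cloud("top",camera("top")[1],np.ones((400,640),bool)) for i in range(4))])
k=(abs(q[:,0])<6)&(q[:,1]>-38)&(q[:,1]<-22)&(q[:,2]>8)&(q[:,2]<24); print(np.histogram(q[k][:,2],np.arange(8,25))[0])
E
```

```text
32.3 drawn 0.09183561943063268 F bar axes [-1.9  4.2 -2.6] 0.1555555849215847
[ 2  5  4  4  6 12 16 34 37 23  5  3  0  0  0  0]
```

Request:
step_arm --steps '[0,0,0.4,0,0,0,0,0,0.4,0,0,0,0,0,0.4,0,0,0,0,0,0,0,0,0,0,0,0,0,0,0]'

```text
time_s: 33.0
ee_pos: [563.8, 206.3, 102.5]
eef_rot: [152.0, -0.1, 78.9]
ft_force: [-10.9, 4.4, 13.3]
gripper_width: 0.159
gripper_force: 62.4
```

Pressing it now gives about +17 N along the pull axis, so the plunger is fully home against its stop. I'll release and retreat.

Request:
step_arm --steps '[0,0,0,0,0,0,0,0,0,0,0,0,0,0,0,0,0,0,0,0,0,0,0,0,0,0,0,0,0,0,0,0,0,0,0,0]' --claw 60

```text
time_s: 33.6
ee_pos: [564.2, 206.1, 101.4]
eef_rot: [152.0, -0.1, 78.9]
ft_force: [0.2, 0.1, 0.3]
gripper_width: 0.699
gripper_force: 0.0
```

Request:
step_arm --steps '[0,0,-8,0,0,0,0,0,-15,0,0,0,0,0,-20,0,0,0,0,0,-25,0,0,0,0,0,-25,0,0,0,0,0,-25,0,0,0,0,0,-25,0,0,0,0,0,-25,0,0,0,0,0,0,0,0,0,0,0,0,0,0,0]'

```text
time_s: 34.6
ee_pos: [486.7, 221.5, 250.4]
eef_rot: [152.0, -0.2, 78.9]
ft_force: [0.8, -0.1, -0.2]
gripper_width: 0.705
gripper_force: 0.0
```

```bash
python3 - <<'E'
from h import *
np.set_printoptions(precision=1,suppress=True,linewidth=160)
s=sense(); print(s["time_s"],s["ee_pos"],s["ft_force"])
im,D=camera("top"); P=cloud("top",D,np.ones((400,640),bool)); q=(np.linalg.inv(BAR)@np.c_[P,np.ones(len(P))].T)[:3].T
k=(abs(q[:,0])<7)&(abs(q[:,1])<38)&(q[:,2]>8)&(q[:,2]<24); print("bar",np.median(q[k],0))
k=(q[:,0]>2)&(q[:,0]<18)&(q[:,1]>88)&(q[:,1]<97)&(q[:,2]>40)&(q[:,2]<70); print("clip",np.median(q[k],0))
for n in("stopper0","bottle","beaker","tip_box","tray"):
    for l in regions_of("top",n)[:5]: print(n,round(l["p"],2),np.round(l["centre"]),np.median(cloud("top",D,l["mask"]),0))
for n in("tray_grip","tray_lip"): print(n,landmark_of("top",n)[:1])
E
```

```text
34.6 [486.7 221.5 250.4] [ 0.8 -0.1 -0.2]
bar [ 1.5 -0.6 15.3]
clip [10.4 93.4 53.4]
stopper0 0.69 [285. 246.] [518.2  86.1  68.7]
stopper0 0.55 [407. 286.] [ 418.1 -236.    33.2]
stopper0 0.46 [302. 231.] [553.8  41.4  67.1]
stopper0 0.46 [370. 235.] [ 546.9 -141.8   33.5]
bottle 0.71 [166. 183.] [668.3 400.1  72.5]
bottle 0.25 [382. 153.] [ 768.8 -162.3   53.6]
beaker 0.92 [375. 152.] [ 768.8 -162.4   53. ]
beaker 0.36 [222. 232.] [539.4 217.  159.6]
tip_box 0.65 [436. 180.] [ 691.5 -314.5   60.8]
tray 0.98 [435. 240.] [ 535.3 -316.4    5.5]
tray_grip [{'centre': [477.6, 244.5], 'p': 0.71}]
tray_lip [{'centre': [397.1, 232.2], 'p': 0.88}]
```

The plunger is home, the clip reads the same as before, the tray is empty and standing, and the bystanders are where they were. Handing in.

```bash
python3 -c "
from station import *
print(job_done())"
```

```text
the job is handed in; nothing more can be done
None
```

The job is handed in: all three stoppers are in the hopper, the empty tray stands upright in its place, and the plunger was drawn 50 mm to the clip (level within about 1 mm), held 2.8 s and eased fully home; one empty close of the gripper at the pull bar moved nothing.

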